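# Set the honing-stone rack at its mark and fill it

### The job

Get the polishing station ready: swing the clamp lever of the stone rack open, slide the rack along its bed until its pointer stands at the white line, and lock the lever fully home again so that the rack stays at the mark. Stand every honing stone that lies on the bench end-down in the rack's slanting slots, one to a slot and right down to the slot's floor. Leave the mug, jar and carton where they are.

Things in the scene. Friction and masses are not known exactly. Their poses are not given: they have to be found in the camera images.
- bed: aluminium rail bed, fixed, 240 mm along its x (slide direction, away from the robot) by 328 mm along its y (from +148 to -180 mm), top 14 mm above the bench; origin in its underside, x along the slide; its place and yaw differ in each run
- carriage (a joint): travel of the rack carriage along the bed's +x, m, 0 to 0.15; starts near 0, the end nearest the robot. About 6 N of friction when unclamped; when locked, short pushes up to 25 N shift it 1 or 2 mm at most. A steel plate 68 x 336 mm with a wooden rack, 256 mm along y, highest edge 116 mm above the bench, its slots slanting 0.6 rad towards the robot
- clamp (a joint): angle of the clamp lever, rad: 0 locked (against its stop, lever pointing at the robot, along the bed's -x), grows clockwise seen from above, to 1.4 open (end stop, lever pointing outwards to the left, the bed's +y). The clamp grips below about 0.4 and is quite free above 0.7. Moves in the horizontal plane, takes about 2 N at the knob and stays where left
- lever_pivot (a point): point on the lever's vertical hinge axis, at the left (+y) end of the carriage, 105 mm above the bench, level with the knob's top
- lever_knob (a point): top centre of the upright round black knob at the lever's end, 75 mm from the pivot axis; knob 18 mm across, 42 mm tall (63 to 105 mm above the bench); the lever arm is below, 12 mm wide
- handle (a point): top centre of the carriage's fixed upright black push handle at its right (-y) end: 18 mm across, 42 mm tall, top 98 mm above the bench, its axis 24 mm from the rack's end
- pointer (a point): tip of the small brass pointer (4 mm wide) at the right end of the carriage, 18 mm above the bench; moves with the carriage
- mark_line (a point): end of the white line on the small dark clip (30 x 26 mm, 14 mm high) standing at the bed's right edge; axes parallel to the bed's, the line runs along y. The carriage is at the mark when pointer and line agree along the bed's x. The mark is 70 to 125 mm of carriage travel from zero, a different place each run
- rack_floor (a point): middle of the floor of the row of slots (44 mm above the bench), moves with the carriage; y along the row, z along the slots towards their mouths (0.6 rad from vertical, leaning towards the robot, the bed's -x)
- slot0 (a point): centre of the mouth of slot 0 of the rack's five in one row 48 mm apart along y (slot 0 rightmost, next to the handle), about 102 mm above the bench; axes as rack_floor's, z pointing out of the slot; each slot is 32 x 32 mm and 70 mm deep, so a stone stands out 50 mm
- slot1 (a point): centre of the mouth of slot 1 of the rack's five in one row 48 mm apart along y (slot 0 rightmost, next to the handle), about 102 mm above the bench; axes as rack_floor's, z pointing out of the slot; each slot is 32 x 32 mm and 70 mm deep, so a stone stands out 50 mm
- slot2 (a point): centre of the mouth of slot 2 of the rack's five in one row 48 mm apart along y (slot 0 rightmost, next to the handle), about 102 mm above the bench; axes as rack_floor's, z pointing out of the slot; each slot is 32 x 32 mm and 70 mm deep, so a stone stands out 50 mm
- slot3 (a point): centre of the mouth of slot 3 of the rack's five in one row 48 mm apart along y (slot 0 rightmost, next to the handle), about 102 mm above the bench; axes as rack_floor's, z pointing out of the slot; each slot is 32 x 32 mm and 70 mm deep, so a stone stands out 50 mm
- slot4 (a point): centre of the mouth of slot 4 of the rack's five in one row 48 mm apart along y (slot 0 rightmost, next to the handle), about 102 mm above the bench; axes as rack_floor's, z pointing out of the slot; each slot is 32 x 32 mm and 70 mm deep, so a stone stands out 50 mm
- stone0: a dark grey square-section honing stone, 120 x 22 x 22 mm, about 140 g, same at both ends, lying flat on the bench at the start (None if absent in this run). Origin: its centre, 11 mm above the bench as it lies; its x axis runs along its length
- stone1: a dark grey square-section honing stone, 120 x 22 x 22 mm, about 140 g, same at both ends, lying flat on the bench at the start (None if absent in this run). Origin: its centre, 11 mm above the bench as it lies; its x axis runs along its length
- stone2: a dark grey square-section honing stone, 120 x 22 x 22 mm, about 140 g, same at both ends, lying flat on the bench at the start (None if absent in this run). Origin: its centre, 11 mm above the bench as it lies; its x axis runs along its length
- stone3: a dark grey square-section honing stone, 120 x 22 x 22 mm, about 140 g, same at both ends, lying flat on the bench at the start (None if absent in this run). Origin: its centre, 11 mm above the bench as it lies; its x axis runs along its length
- stone4: a dark grey square-section honing stone, 120 x 22 x 22 mm, about 140 g, same at both ends, lying flat on the bench at the start (None if absent in this run). Origin: its centre, 11 mm above the bench as it lies; its x axis runs along its length
- mug: white mug, 80 mm across, 95 mm tall, bystander; origin under its centre
- paste_jar: jar of polishing paste, 72 mm across, 80 mm tall, bystander; origin under its centre
- stone_carton: brown carton 70 x 140 x 50 mm, bystander; origin under its centre

How it is judged:
By the outcome, as a careful person would: the job done as asked, in the order asked, and still so for the second after the job is handed in, with the robot touching nothing.
Of stone0, stone1, stone2, stone3, stone4 only 3 to 5 are there at a start; the rules pass over those that are not, and their reading is None.
At some moment in a run one of stone0, stone1, stone2, stone3, stone4 may be knocked a few centimetres aside while the robot is not near it.
Once in a run the grip may slacken for a moment while it holds something.
It also fails if it takes over 210 s, if anything falls off the work surface, if the arm or the gripper's body presses on something with over 40 N, if the wrist force passes 120 N, or if a joint passes its speed limit or range.

### The arm

A 6-joint arm with a two-finger parallel gripper is mounted at the origin on the work surface. World frame = base frame: x ahead of the robot, y to its left, z up, the work surface at z = 0. Lengths are in m, angles in rad, forces in N, time in s.
With the tool pointing down it reaches from about 0.3 to 0.775 m from the base axis. Payload 14.6 kg.
Tool frame: the origin (TCP) lies on the centre line of the jaws, within the pads' length; the fingertips stand 19 mm ahead of it and the grasp point (between the pads) is the TCP; z points along the fingers, y is the line along which they close (so a half turn about z gives the same grasp; the last joint's range is limited). The gripper opens to 94 mm and grips with 3 to 60 N. Pads are 16 mm wide; open, the fingers measure 119 mm over their backs; the gripper's body (75 mm by 177 mm) begins 78 mm behind the grasp point.
Start: joints at [1.22, 0.3, 1.521, -0, 1.321, -0.067], TCP at [0.154, 0.528, 0.224] pointing down, gripper open.
Joint ranges: [-3.03, 3.03], [-0.79, 2.21], [0.23, 2.52], [-1.04, 4.18], [0, 3.07], [-2.55, 2.55]. Speed limits (rad/s): [2.22, 2.22, 2.57, 3.14, 3.14, 3.14].

### API

Orientations are given as [roll, pitch, yaw] about the fixed x, y, z axes, in that order (R = Rz(yaw) Ry(pitch) Rx(roll)).
In Python, from station import get_obs, camera, workorder gives the robot as it stands.
- The arm moves only by the tool play_rows, never from a script. Its argument "motion" is a list that holds one entry, the list of rows, each a list of 7 numbers: the shift along the tool's x, y, z as a fraction of full scale, then the turn, a rotation vector about the tool's x, y, z as a fraction of full scale, then the opening, from -1 (shut) to 1 (fully open). In form: [[[x, y, z, ax, ay, az, grip], ...]]. A call has 1 to 10 rows; each row is the pose to reach, as a shift and turn from the pose commanded when the call began, along the tool's axes at that moment, turning the shorter way round; what a row does not reach only later rows make up. Full scale, the value 1, is 0.25 m for a shift and 2 pi rad for a turn. A row lasts 1/10 s, in which the tool goes at most 50 mm and 8.59 degrees, less where a joint would pass 70% of its speed; a pose out of reach is approached as far as the arm can. A call with a number of a shift or a turn outside -1 to 1 is refused whole. A call with a gripper value outside its range is refused whole. The fingers move at their own pace and stop on an object; "grip_force" is the grip in N (left out, the last holds). Time passes only in rows, so rows that repeat a pose let the fingers close. It gives the time, the measured TCP pose, the force, the opening and the grip force at its end, in the units of the state.
- get_obs(): the state, without advancing time (a new reading comes with each control period).
- camera(name): name is "scene" or "top" or "wrist"; returns a dict with "frame" (480x640x3 uint8, red, green, blue), "z_map" (480x640 float32, m along the optical axis (not along the pixel's ray), 0 where there is no reading), "camera_matrix" (3x3 intrinsics, pixels), "T" (4x4, takes a point from camera to world coordinates); the wrist camera has in their place "T_tool_cam" (4x4, takes a point from camera to tool coordinates, whose origin is the TCP and whose axes are the flange's). Camera axes: x right, y up, looking along -z (the intrinsics and any distortion apply to the point x, -y, -z); pixel columns grow to the right and rows downward; lengths in m; the calibration is good to about 2 mm. The wrist camera is an equidistant fisheye: a pixel r from the principal point sees the ray r / f radians off the axis. A picture is of the moment at which its call begins: read the wrist's pose just before it.
- workorder.hand_in(): hands the job in; it is judged then, once.
The state is a dict: "time_s": time; "qpos": joint angles; "joint_vel": joint speeds; "tau": joint torques, N m; "ee_pos": TCP position; "eef_rot": TCP orientation; "force": force on the tool from outside, world axes, zero at the start; "moment": the same for the moment, N m; "grip_width": finger opening in m; "grip_force": force on a finger pad.
Only numpy, scipy, OpenCV 4.12 (cv2) and the standard library are available. Lean on these libraries where they do the work, as an engineer would, in place of code of your own. Each camera call takes 0.05 s, during which the arm holds its last target. There are 200 camera calls.

## Working session

There is one attempt and no reset: what is moved stays moved. The work goes in short steps, Python scripts to look and compute and a tool call to move; the robot and the scene stay as the last step left them, time stands still between calls to the robot, and variables do not carry over. Pictures are saved under pics/ and viewed, at most 14 in all, crops included, and the job is handed in when it is done.

Besides the shell and the picture viewer there is one more tool, called after "Emit:" by a JSON object that holds its "api" and its "payload", one argument or row to a line. play_rows: Moves the arm, as the interface text tells. Its arguments: {"type":"object","properties":{"motion":{"type":"array"},"grip_force":{"type":"number"}},"required":["motion"]}

```bash
ls; mkdir -p pics; python3 - <<'E'
from station import get_obs, camera
import cv2, numpy as np
o=get_obs(); print(o)
for n in ("scene","top"):
    c=camera(n); np.savez(f"pics/{n}0.npz",**c); cv2.imwrite(f"pics/{n}0.png",c["frame"][:,:,::-1]); print(c["camera_matrix"],c["T"],[k for k in c])
E
```

```text
pics
{'time_s': 0.0, 'qpos': array([ 1.22039898e+00,  3.00474533e-01,  1.52158226e+00, -1.81187854e-05,
        1.32071192e+00, -6.66226670e-02]), 'joint_vel': array([-1.48274875e-03,  1.15918761e-03,  2.02939196e-03, -5.03749676e-06,
       -7.00775627e-04,  1.78731757e-03]), 'tau': array([ 1.56053084e-03, -5.31818104e+01, -3.52732229e+01,  7.08701368e-02,
        2.45766516e-02, -1.33669610e-04]), 'ee_pos': array([0.15392451, 0.52776687, 0.22388394]), 'eef_rot': array([-3.14041804e+00, -6.07832494e-05,  2.85782243e+00]), 'force': array([0.14074993, 0.02587729, 0.38971481]), 'moment': array([ 0.01664982, -0.0143831 , -0.00483865]), 'grip_force': 0.0, 'grip_width': 0.09408512912242833}
[[497.16837941   0.         315.73547189]
 [  0.         497.16837941 239.32170428]
 [  0.           0.           1.        ]] [[ 0.7914783  -0.52021156  0.32084581  0.92707819]
 [ 0.61119207  0.67581488 -0.41196906 -0.40927821]
 [-0.00252131  0.52216299  0.85284199  0.92132283]
 [ 0.          0.          0.          1.        ]] ['frame', 'z_map', 'camera_matrix', 'T']
[[433.00656863   0.         323.54029049]
 [  0.         433.00656863 236.28603796]
 [  0.           0.           1.        ]] [[-2.11117784e-02  9.96335597e-01 -8.28834764e-02  5.31818937e-01]
 [-9.99774984e-01 -2.12104802e-02 -3.10418640e-04 -3.06015691e-02]
 [-2.06727948e-03  8.28582728e-02  9.96559197e-01  1.08850915e+00]
 [ 0.00000000e+00  0.00000000e+00  0.00000000e+00  1.00000000e+00]] ['frame', 'z_map', 'camera_matrix', 'T']
```

View pics/scene0.png

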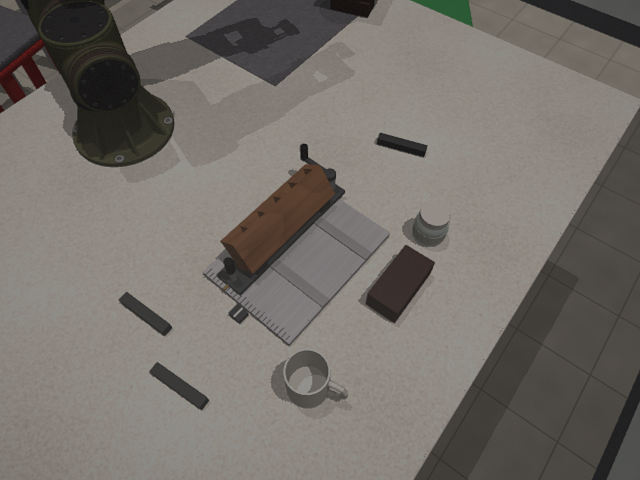

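View pics/top0.png

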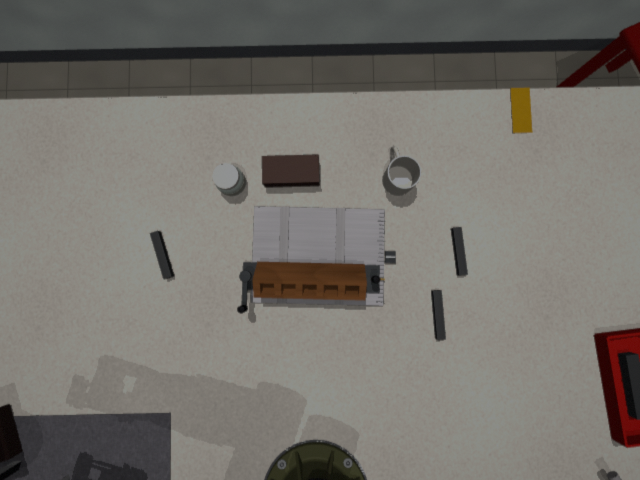

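Three stones: scene px (145,313), (179,385), (402,144), and top px (459,251), (438,315), (162,255). The rack is near zero travel, with the lever knob at top px (242,309), the handle at (376,280) and the clip at (390,257).

```bash
cat > h.py <<'E'
import numpy as np, cv2
from station import get_obs, camera
def load(n): return dict(np.load(f"pics/{n}.npz"))
def snap(n,tag):
    c=camera(n); np.savez(f"pics/{n}{tag}.npz",**c); return c
def ray(c,u,v):
    K=c["camera_matrix"]; d=np.array([(u-K[0,2])/K[0,0],-(v-K[1,2])/K[1,1],-1.]); return c["T"][:3,:3]@d, c["T"][:3,3]
def onz(c,u,v,z):
    d,o=ray(c,u,v); return o+d*(z-o[2])/d[2]
def cloud(c):
    K=c["camera_matrix"]; v,u=np.mgrid[:480,:640]; z=c["z_map"]
    p=np.stack([(u-K[0,2])/K[0,0]*z,-(v-K[1,2])/K[1,1]*z,-z],-1)
    P=p@c["T"][:3,:3].T+c["T"][:3,3]; P[z<=0]=np.nan; return P
def proj(c,p):
    q=np.linalg.inv(c["T"])@np.r_[p,1]; K=c["camera_matrix"]; return K[0,2]+K[0,0]*q[0]/-q[2], K[1,2]-K[1,1]*q[1]/-q[2]
def crop(c,u0,v0,u1,v1,k,name):
    cv2.imwrite(f"pics/{name}.png",cv2.resize(c["frame"][v0:v1,u0:u1,::-1],None,fx=k,fy=k,interpolation=cv2.INTER_CUBIC))
E
python3 - <<'E'
from h import *
t=load("top0"); s=load("scene0")
crop(t,235,198,405,318,4.7,"t0c")
crop(s,195,140,395,350,2.85,"s0c")
# stones: dark blobs with height 15..26mm
for nm,c in (("top",t),("scene",s)):
    P=cloud(c); 
    print(nm,"bench z",np.nanmedian(P[...,2][(abs(P[...,0]-.5)<.3)&(abs(P[...,2])<.02)]))
    m=((P[...,2]>.014)&(P[...,2]<.03)&(c["frame"].max(2)<90)).astype(np.uint8)
    n,l,st,ce=cv2.connectedComponentsWithStats(m)
    for i in range(1,n):
        if st[i,4]<60: continue
        q=P[l==i]; q=q[:,:2].astype(np.float32); r=cv2.minAreaRect(q); print(st[i],q.mean(0),np.median(P[l==i][:,2]),r)
E
```

```text
top bench z -0.000349223885939276
[452 227  16  49 453] [ 0.57743585 -0.36453292] 0.02065405169654766 ((0.5777214765548706, -0.3652890622615814), (0.1197330430150032, 0.022938622161746025), 4.685977935791016)
[150 231  23  48 467] [0.5840529 0.3720287] 0.021372273659032714 ((0.5843822956085205, 0.37325048446655273), (0.12055879086256027, 0.02330799028277397), 16.592926025390625)
[243 262  14  14 123] [0.55017227 0.15319052] 0.023938227523836453 ((0.5482923984527588, 0.15516120195388794), (0.03202152997255325, 0.03161965683102608), 75.15044403076172)
[365 265  15  28 326] [ 0.5155521  -0.14639431] 0.023808997625769268 ((0.5140820741653442, -0.1471148133277893), (0.03505329787731171, 0.06640302389860153), 89.18864440917969)
[432 290  14  50 467] [ 0.42294928 -0.30632827] 0.020847774345975623 ((0.4233357906341553, -0.30673226714134216), (0.11901605129241943, 0.02264479547739029), 2.7133946418762207)
[597 329  43 115 500] [ 0.25440335 -0.709093  ] 0.02179635876596342 ((0.25887563824653625, -0.7112157344818115), (0.09620523452758789, 0.27457767724990845), 74.09803009033203)
[621 353  15  
[... 2501 characters left out ...]
119 292  52  43 682] [ 0.42657116 -0.3109141 ] 0.02225168333173788 ((0.4237980842590332, -0.3106074631214142), (0.11982740461826324, 0.02253906987607479), 2.4384799003601074)
[149 362  58  47 840] [ 0.5804513  -0.36918208] 0.022201134831555613 ((0.5783626437187195, -0.3689456284046173), (0.12030306458473206, 0.02229875512421131), 4.765417575836182)
[288 362  39  18 113] [ 0.7448452  -0.20250504] 0.022533232044918416 ((0.7476572394371033, -0.2069941759109497), (0.0690499022603035, 0.027989879250526428), 38.46477127075195)
[288 389  52  18 141] [ 0.79485637 -0.2353719 ] 0.02459476237168723 ((0.7877655625343323, -0.2389606535434723), (0.0892307460308075, 0.02343284711241722), 44.15205764770508)
```

View pics/t0c.png

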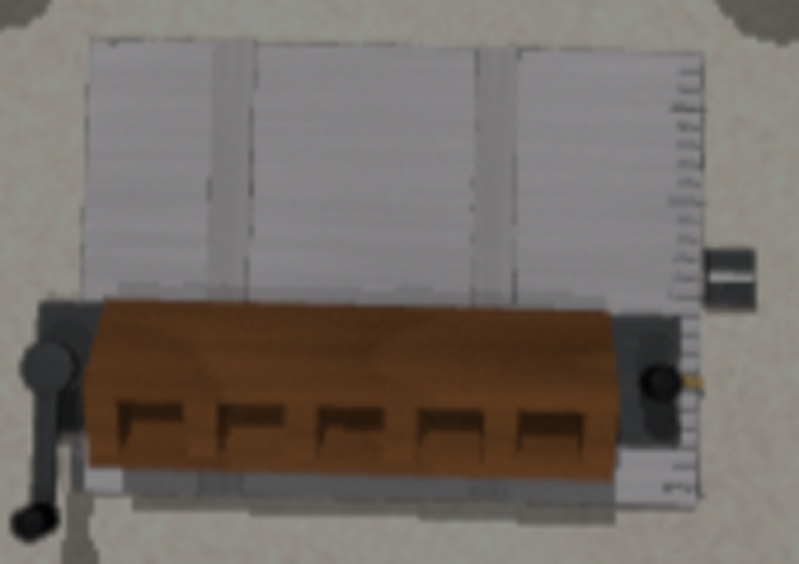

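View pics/s0c.png

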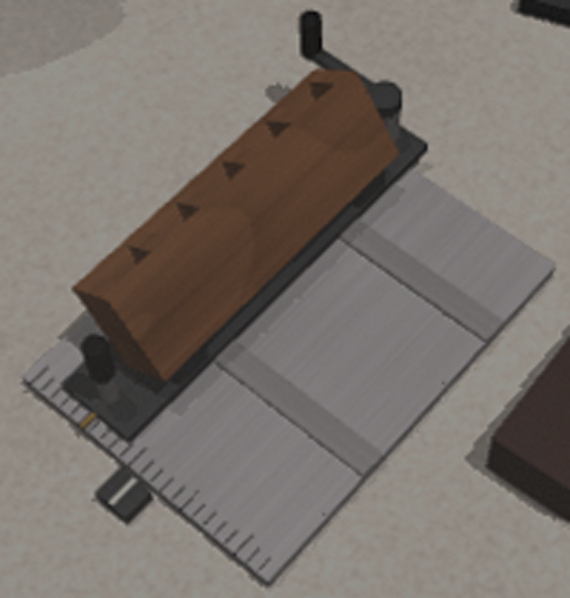

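```bash
python3 - <<'E'
from h import *
t=load("top0"); s=load("scene0")
print("tcp in top",proj(t,[.154,.528,.224]),"scene",proj(s,[.154,.528,.224]))
a=cv2.resize(t["frame"][380:480,0:130],None,fx=4,fy=4,interpolation=cv2.INTER_CUBIC)
b=cv2.resize(s["frame"][0:100,270:400],None,fx=4,fy=4,interpolation=cv2.INTER_CUBIC)
cv2.imwrite("pics/ext.png",np.clip(np.vstack([a,b])[:,:,::-1]*1.8,0,255)[:600*2].astype(np.uint8)[:, :]) if 0 else cv2.imwrite("pics/ext.png",cv2.resize(np.clip(np.hstack([a,b])[:,:,::-1]*1.8,0,255).astype(np.uint8),(800,308)))
P=cloud(t); print(np.round(P[400:480:8,0:40:5,2],3)); P=cloud(s); print(np.round(P[0:20:4,320:390:8,2],3))
# refined key points
for nm,u,v,z in (("line",390.7,256.7,.014),("line_l",385.8,256.7,.014),("pointer",383.5,279.3,.018),("handle",375.4,278.9,.098),("knob",242.3,308.6,.105),("pivot",244.8,276.5,.08),("TL",254.6,206.5,.014),("TR",384.4,209.5,.014),("BR",383.3,305.6,.014)):
    print(nm,np.round(onz(t,u,v,z),4))
for nm,u,v,z in (("line",195+124/2.85,140+491/2.85,.014),("pointer",195+83/2.85,140+426/2.85,.018),("knob",195+311/2.85,140+16/2.85,.105),("handle",195+95/2.85,140+343/2.85,.098),("pivottop",195+383/2.85,140+95/2.85,.075),("corner far R",195+268/2.85,140+582/2.85,.014),("far L",195+552/2.85,140+267/2.85,.014),("near R",195+25/2.85,140+381/2.85,.014)): print("S",nm,np.round(onz(s,u,v,z),4))
E
```

```text
tcp in top (np.float64(37.41551030349598), np.float64(476.1073707733399)) scene (np.float64(300.6613465101449), np.float64(-32.33816320297362))
[[ 0.     0.    -0.001 -0.005 -0.    -0.001  0.002  0.003]
 [ 0.04   0.016  0.005  0.    -0.001  0.     0.004 -0.001]
 [ 0.04   0.022  0.014  0.003  0.004  0.001  0.004  0.005]
 [ 0.046  0.031  0.019  0.004  0.003  0.     0.001  0.008]
 [ 0.047  0.04   0.023  0.01   0.008  0.004  0.001  0.004]
 [ 0.051  0.043  0.031  0.014  0.003  0.002  0.001 -0.001]
 [ 0.06   0.046  0.037  0.025  0.007  0.004  0.003  0.006]
 [ 0.065  0.047  0.045  0.002  0.002  0.002 -0.     0.002]
 [ 0.007  0.004    nan  0.221  0.206  0.007  0.007  0.005]
 [ 0.256  0.247  0.231  0.003  0.001  0.001  0.005  0.002]]
[[ 0.005  0.005  0.034  0.046  0.044  0.046  0.055  0.022 -0.003]
 [ 0.     0.002  0.02   0.027  0.032  0.04   0.046  0.001  0.001]
 [ 0.003  0.005  0.011  0.018  0.023  0.029  0.033 -0.     0.001]
 [ 0.004  0.002  0.     0.004  0.011  0.015  0.017 -0.004 -0.004]
 [ 0.003  0.003  0.002  0.004 -0.     0.002 -0.001 -0.001 -0.003]]
line [ 0.5669 -0.1957  0.014 ]
line_l [ 0.5671 -0.1835  0.014 ]
pointer [ 0.5116 -0.1755  0.018 ]
handle [ 0.5144 -0.1463  0.098 ]
knob [0.4544 0.1558 0.105 ]
pivot [0.526  0.1543 0.08  ]
TL [0.6997 0.1408 0.014 ]
TR [ 0.6852 -0.1839  0.014 ]
BR [ 0.4472 -0.1734  0.014 ]
S line [ 0.5682 -0.1965  0.014 ]
S pointer [ 0.5137 -0.1785  0.018 ]
S knob [0.4538 0.1589 0.105 ]
S handle [ 0.5147 -0.1495  0.098 ]
S pivottop [0.5295 0.1507 0.075 ]
S corner far R [ 0.6881 -0.1864  0.014 ]
S far L [0.7015 0.1361 0.014 ]
S near R [ 0.4541 -0.1768  0.014 ]
```

View pics/ext.png

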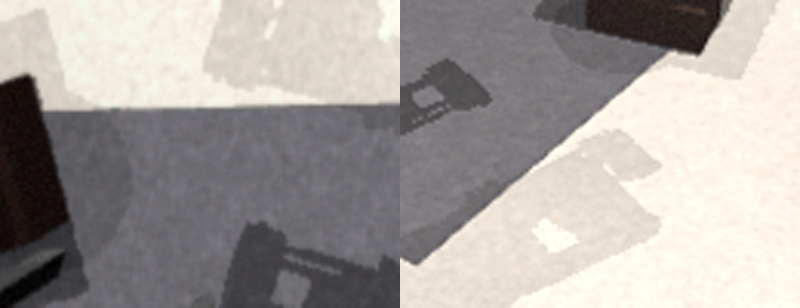

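Top px (10,440) is a brown scenery box, so there are three stones on the bench. Next I write a move helper and go to the lever knob.

```bash
cat >> h.py <<'E'
from scipy.spatial.transform import Rotation as Ro
YAW=-0.043; EX=np.array([np.cos(YAW),np.sin(YAW),0]); EY=np.array([-np.sin(YAW),np.cos(YAW),0])
def ori(yaw,tilt=0): # tool y = horizontal; yaw = heading of plane; tilt>0 points tool outward along heading
    # heading h, tool y along h x ... at tilt 0: tool z down, tool x = left of heading-> here tool x = -heading version chosen by 'yaw'
    return Ro.from_euler("z",yaw)*Ro.from_euler("x",np.pi)*Ro.from_euler("y",tilt)
def rows(wps,start=None):
    "wps: (pos, Rotation, grip, extra rows)"
    o=get_obs(); p0,R0=start or (o["ee_pos"],Ro.from_euler("xyz",o["eef_rot"]))
    pp,pR=p0,R0; tot=0
    for p,R,g,ex in wps:
        p=np.array(p); n=int(max(np.ceil(np.linalg.norm(p-pp)/.05),np.ceil((pR.inv()*R).magnitude()/.1499),1))+ex
        r=np.r_[R0.inv().apply(p-p0)/.25,(R0.inv()*R).as_rotvec()/2/np.pi,g]; tot+=n
        print(n,"x",np.round(r,4).tolist(), "BAD" if abs(r[:6]).max()>1 else ""); pp,pR=p,R
    print("rows",tot)
E
python3 - <<'E'
from h import *
R=ori(np.pi/2)
p1=np.array([.3,.35,.23])
rows([(p1,R,.06,0)])
rows([((.454,.157,.2),R,.06,0),((.454,.157,.092),R,.06,1)],(p1,R))
E
```

```text
9 x [-0.7601, -0.5192, -0.0236, -0.0001, 0.0001, 0.2048, 0.06] 
rows 9
5 x [-0.772, 0.616, 0.12, 0.0, 0.0, 0.0, 0.06] 
4 x [-0.772, 0.616, 0.552, 0.0, 0.0, 0.0, 0.06] 
rows 9
```

Emit:
{"api": "play_rows", "payload": {
  "motion": [
    [[-0.76, -0.519, -0.024, 0, 0, 0.2048, 0.06], [-0.76, -0.519, -0.024, 0, 0, 0.2048, 0.06], [-0.76, -0.519, -0.024, 0, 0, 0.2048, 0.06], [-0.76, -0.519, -0.024, 0, 0, 0.2048, 0.06], [-0.76, -0.519, -0.024, 0, 0, 0.2048, 0.06], [-0.76, -0.519, -0.024, 0, 0, 0.2048, 0.06], [-0.76, -0.519, -0.024, 0, 0, 0.2048, 0.06], [-0.76, -0.519, -0.024, 0, 0, 0.2048, 0.06], [-0.76, -0.519, -0.024, 0, 0, 0.2048, 0.06], [-0.76, -0.519, -0.024, 0, 0, 0.2048, 0.06]]
  ],
  "grip_force": 25
}}

```text
time_s: 1.1
ee_pos: [0.3, 0.3501, 0.2302]
eef_rot: [-3.141, 0.0, 1.57]
force: [0.3, 0.0, 0.3]
grip_width: 0.0499
grip_force: 0.0
```

Emit:
{"api": "play_rows", "payload": {
  "motion": [
    [[-0.772, 0.616, 0.12, 0, 0, 0, 0.06], [-0.772, 0.616, 0.12, 0, 0, 0, 0.06], [-0.772, 0.616, 0.12, 0, 0, 0, 0.06], [-0.772, 0.616, 0.12, 0, 0, 0, 0.06], [-0.772, 0.616, 0.12, 0, 0, 0, 0.06], [-0.772, 0.616, 0.12, 0, 0, 0, 0.06], [-0.772, 0.616, 0.12, 0, 0, 0, 0.06], [-0.772, 0.616, 0.12, 0, 0, 0, 0.06]]
  ]
}}

```text
time_s: 1.9
ee_pos: [0.4536, 0.158, 0.2005]
eef_rot: [-3.141, -0.0, 1.573]
force: [-0.3, -0.2, 0.2]
grip_width: 0.0498
grip_force: 0.0
```

Emit:
{"api": "play_rows", "payload": {
  "motion": [
    [[0, 0, 0.22, 0, 0, 0, 0.06], [0, 0, 0.43, 0, 0, 0, 0.06], [0, 0, 0.43, 0, 0, 0, 0.06], [0, 0, 0.43, 0, 0, 0, 0.06], [0, 0, 0.43, 0, 0, 0, -1], [0, 0, 0.43, 0, 0, 0, -1], [0, 0, 0.43, 0, 0, 0, -1], [0, 0, 0.43, 0, 0, 0, -1], [0, 0, 0.43, 0, 0, 0, -1]]
  ]
}}

```text
time_s: 2.8
ee_pos: [0.4541, 0.1573, 0.0934]
eef_rot: [3.141, -0.0, 1.571]
force: [-3.2, 0.5, 5.2]
grip_width: 0.0178
grip_force: 25.0
```

```bash
python3 - <<'E'
from h import *
o=get_obs(); print(o["grip_width"],o["ee_pos"],o["force"])
R=ori(np.pi/2); k=o["ee_pos"]; piv=k+.075*EX
rows([(piv+.075*(-np.cos(a)*EX+np.sin(a)*EY),R,-1,0) for a in (.2,.4,.6,.8,1.0,1.2,1.38)])
E
```

```text
0.01783692408851326 [0.45412754 0.15729951 0.09344222] [-3.18060057  0.47654737  5.19195412]
1 x [0.0593, 0.0085, 0.0, 0.0, -0.0, 0.0, -1.0] 
1 x [0.1157, 0.0287, 0.0, 0.0, -0.0, 0.0, -1.0] 
1 x [0.167, 0.0597, 0.0, 0.0, -0.0, 0.0, -1.0] 
1 x [0.2111, 0.1002, 0.0001, 0.0, -0.0, 0.0, -1.0] 
1 x [0.2463, 0.1487, 0.0001, 0.0, -0.0, 0.0, -1.0] 
1 x [0.2711, 0.2032, 0.0001, 0.0, -0.0, 0.0, -1.0] 
1 x [0.2838, 0.2556, 0.0001, 0.0, -0.0, 0.0, -1.0] 
rows 7
```

Emit:
{"api": "play_rows", "payload": {
  "motion": [
    [[0.0593, 0.0085, 0, 0, 0, 0, -1], [0.1157, 0.0287, 0, 0, 0, 0, -1], [0.167, 0.06, 0, 0, 0, 0, -1], [0.211, 0.1, 0, 0, 0, 0, -1], [0.2463, 0.1487, 0, 0, 0, 0, -1], [0.271, 0.203, 0, 0, 0, 0, -1], [0.284, 0.255, 0, 0, 0, 0, -1], [0.284, 0.255, 0, 0, 0, 0, -1], [0.284, 0.255, 0, 0, 0, 0, -0.1], [0.284, 0.255, 0, 0, 0, 0, -0.1]]
  ]
}}

```text
time_s: 3.8
ee_pos: [0.5177, 0.2281, 0.0928]
eef_rot: [-3.141, 0.0, 1.571]
force: [0.3, 0.2, -0.0]
grip_width: 0.0294
grip_force: 0.0
```

Emit:
{"api": "play_rows", "payload": {
  "motion": [
    [[0, 0, -0.2, 0, 0, 0, 0.06], [0, 0, -0.4, 0, 0, 0, 0.06], [0, 0, -0.6, 0, 0, 0, 0.06], [0, 0, -0.6, 0, 0, 0, 0.06], [0.5, 0, -0.6, 0, 0, 0, 0.06], [0.5, 0, -0.6, 0, 0, 0, 0.06], [0.5, 0, -0.6, 0, 0, 0, 0.06], [0.5, 0, -0.6, 0, 0, 0, 0.06]]
  ]
}}

```text
time_s: 4.6
ee_pos: [0.5169, 0.3558, 0.2416]
eef_rot: [-3.14, 0.001, 1.574]
force: [0.3, -0.4, -1.0]
grip_width: 0.0498
grip_force: 0.0
```

```bash
python3 - <<'E'
from h import *
print(get_obs()["ee_pos"])
t=snap("top","1"); s=snap("scene","1")
a=cv2.resize(t["frame"][220:320,215:400],(800,432),interpolation=cv2.INTER_CUBIC); cv2.imwrite("pics/t1c.png",a[:,:,::-1])
E
```

```text
[0.51689101 0.35575884 0.24157086]
```

View pics/t1c.png

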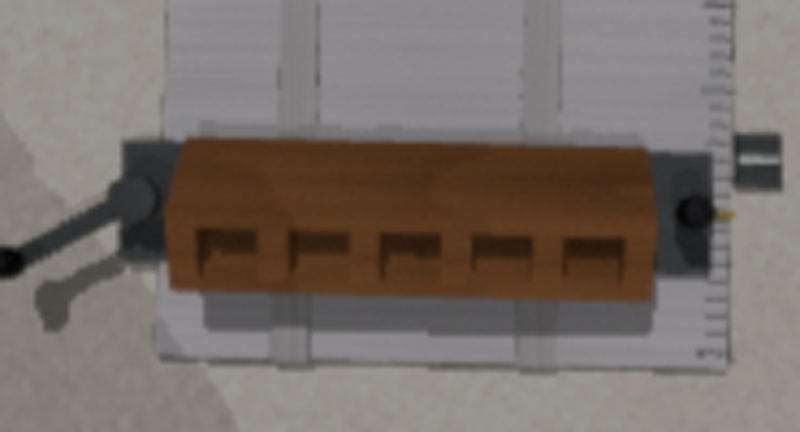

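Opening the lever also dragged the carriage about 24 mm: the pointer is now at crop px (725,214) and the line at (760,158). The lever stands at about 1 rad. I'll compute the knob position and the remaining distance.

```bash
cat >> h.py <<'E'
def gap(c,pu,pv,lu,lv): 
    p=onz(c,pu,pv,.018); l=onz(c,lu,lv,.014); return (l-p)@EX
E
python3 - <<'E'
from h import *
t=load("top1"); s=load("scene1"); k=4.324
print("gap",gap(t,215+725/k,220+214/k,215+760/k,220+158/k))
for c in (t,s):
    P=cloud(c); m=(P[...,2]>.095)&(P[...,2]<.112)&(P[...,1]>.17)&(P[...,1]<.26)&(c["frame"].max(2)<60)
    print("knob top",m.sum(),np.round(P[m].mean(0),4))
E
```

```text
gap 0.03249682154278162
knob top 48 [0.5183 0.2209 0.104 ]
knob top 56 [0.5199 0.2171 0.1033]
```

Emit:
{"api": "play_rows", "payload": {
  "motion": [
    [[-0.54, 0.01, 0.2, 0, 0, 0, 0.06], [-0.54, 0.01, 0.2, 0, 0, 0, 0.06], [-0.54, 0.01, 0.2, 0, 0, 0, 0.06], [-0.54, 0.01, 0.4, 0, 0, 0, 0.06], [-0.54, 0.01, 0.59, 0, 0, 0, 0.06], [-0.54, 0.01, 0.59, 0, 0, 0, 0.06], [-0.54, 0.01, 0.59, 0, 0, 0, -1], [-0.54, 0.01, 0.59, 0, 0, 0, -1], [-0.54, 0.01, 0.59, 0, 0, 0, -1], [-0.54, 0.01, 0.59, 0, 0, 0, -1]]
  ],
  "grip_force": 15
}}

```text
time_s: 5.7
ee_pos: [0.5209, 0.2186, 0.097]
eef_rot: [3.139, -0.001, 1.571]
force: [-3.3, 1.8, 1.3]
grip_width: 0.0213
grip_force: 1.5
```

Emit:
{"api": "play_rows", "payload": {
  "motion": [
    [[0.015, 0.05, 0, 0, 0, 0, -1], [0.025, 0.1, 0, 0, 0, 0, -1], [0.025, 0.14, 0, 0, 0, 0, -1], [0.025, 0.17, 0, 0, 0, 0, -1], [0.025, 0.19, 0, 0, 0, 0, -1], [0.025, 0.19, 0, 0, 0, 0, -1], [0.025, 0.19, 0, 0, 0, 0, -1]]
  ]
}}

```text
time_s: 6.4
ee_pos: [0.5683, 0.2246, 0.0963]
eef_rot: [3.14, -0.0, 1.571]
force: [1.3, -1.6, 3.5]
grip_width: 0.0176
grip_force: 15.0
```

```bash
python3 - <<'E'
from h import *
print(get_obs()["ee_pos"],get_obs()["force"])
t=snap("top","2")
b=lambda u0,v0,u1,v1:cv2.resize(t["frame"][v0:v1,u0:u1],None,fx=8,fy=8,interpolation=cv2.INTER_CUBIC)
cv2.imwrite("pics/t2c.png",np.hstack([b(370,235,405,295),b(225,235,285,295)])[:,:,::-1])
E
```

```text
[0.56829591 0.22461567 0.09626966] [ 1.30205413 -1.56542876  3.52938536]
```

View pics/t2c.png

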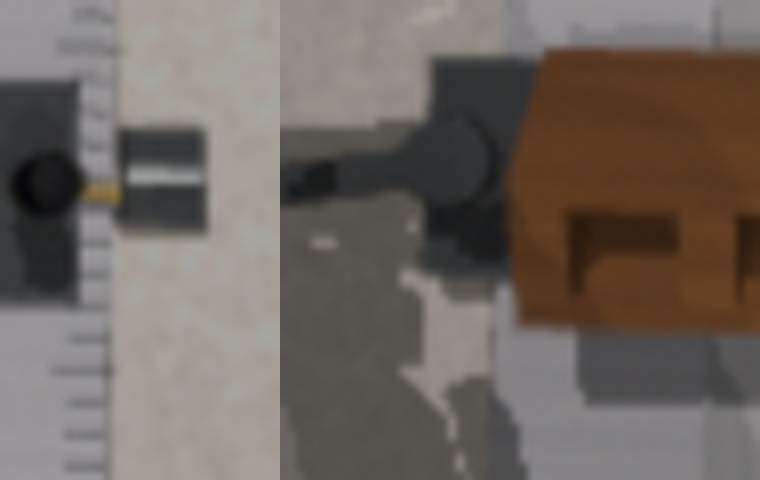

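Pointer at crop px (105,193) and line at (165,175), so about 5 mm remain, with the lever fully open. I'll measure the gap sub-pixel from both cameras.

```bash
cat >> h.py <<'E'
def meas(c,near=(.57,-.185)):
    u,v=map(int,proj(c,[near[0],near[1],.015])); f=c["frame"].astype(float); H,W=np.mgrid[:480,:640]
    w=(abs(H-v)<35)&(abs(W-u)<35)
    r,g,b=f[...,0],f[...,1],f[...,2]
    m=w&(r-b>50)&(r<230)&(g/ (r+1)>.6); br=[np.average(x[m],weights=(r-b)[m]) for x in (W,H)]
    P=cloud(c); m2=w&(f.min(2)>130)&(P[...,2]>.005)&(((P-[near[0],near[1],0])@EY)<-.003)&(((P-[near[0],near[1],0])@EY)>-.035)
    if m2.sum()==0: return m.sum(),br
    n,l,st,ce=cv2.connectedComponentsWithStats(m2.astype(np.uint8)); i=1+np.argmax(st[1:,4])
    li=[np.average(x[l==i],weights=f.min(2)[l==i]-90) for x in (W,H)]
    return m.sum(),st[i,4],np.round(br,2),np.round(li,2),round(1000*gap(c,*br,*li),2)
E
python3 - <<'E'
from h import *
for n in("top2",): print(meas(load(n)))
s=snap("scene","2"); print(meas(s))
u,v=map(int,proj(s,[.57,-.185,.015])); crop(s,u-30,v-30,u+30,v+30,9,"s2c")
E
```

```text
(np.int64(410), np.int32(10), array([359.33, 261.09]), array([390.37, 256.71]), np.float64(12.63))
(np.int64(8), np.int32(15), array([243.  , 301.49]), array([237.27, 312.28]), np.float64(5.94))
```

View pics/s2c.png

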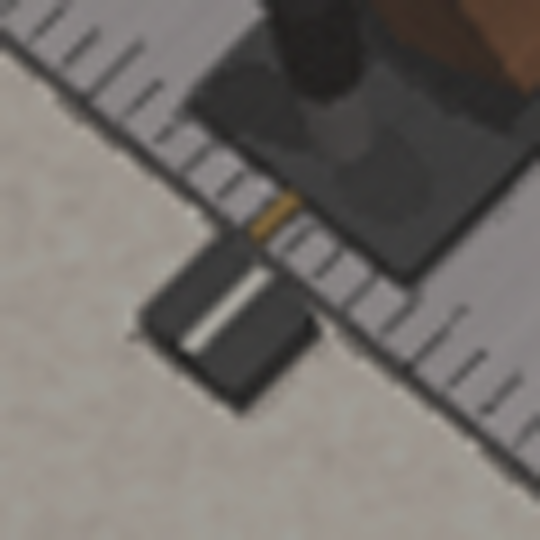

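Scene crop: brass pointer at (275,216), white line from (262,270) to (190,348). The pointer is still short of the line.

```bash
sed -i 's/(g\/ (r+1)>.6)/(g\/(r+1)>.6)\&(((cloud(c)-[near[0],near[1],0])@EY)<.02)/' h.py; python3 - <<'E'
from h import *
for n in("top0","top1","top2","scene0","scene1","scene2"): 
    try: print(n,meas(load(n),(.57,-.185) if n[-1]=='2' else (.53,-.185)))
    except Exception as e: print(n,e)
print(gap(load("top2"),383.1,259.1,390.6,256.9))
E
```

```text
top0 (np.int64(3), [np.float64(381.9942528735632), np.float64(279.0)])
top1 (np.int64(3), np.int32(1), array([382.02, 269.  ]), array([389., 298.]), np.float64(-70.73))
top2 (np.int64(8), np.int32(10), array([382.52, 258.56]), array([390.37, 256.71]), np.float64(5.14))
scene0 (np.int64(5), np.int32(14), array([225.78, 286.4 ]), array([236.99, 312.52]), np.float64(55.73))
scene1 (np.int64(7), np.int32(14), array([233.75, 293.68]), array([236.98, 312.53]), np.float64(31.99))
scene2 (np.int64(8), np.int32(15), array([243.  , 301.49]), array([237.27, 312.28]), np.float64(5.94))
0.005988590491104876
```

Emit:
{"api": "play_rows", "payload": {
  "motion": [
    [[0, 0.01, 0, 0, 0, 0, -1], [0, 0.02, 0, 0, 0, 0, -1], [0, 0.02, 0, 0, 0, 0, -1], [0, 0.02, 0, 0, 0, 0, -1]]
  ]
}}

```text
time_s: 6.9
ee_pos: [0.5727, 0.2245, 0.0961]
eef_rot: [3.142, 0.0, 1.571]
force: [-3.7, -2.9, 8.0]
grip_width: 0.0177
grip_force: 15.0
```

```bash
python3 - <<'E'
from h import *
print(get_obs()["ee_pos"],get_obs()["force"])
for n in("top","scene"): print(meas(snap(n,"3")))
E
```

```text
[0.57271938 0.22447703 0.09614983] [-3.69218511 -2.85813487  7.95819594]
(np.int64(4), np.int32(9), array([382.53, 257.  ]), array([390.52, 256.67]), np.float64(1.39))
(np.int64(7), np.int32(15), array([244.7 , 302.69]), array([237.26, 312.28]), np.float64(1.54))
```

Emit:
{"api": "play_rows", "payload": {
  "motion": [
    [[0, 0.006, 0, 0, 0, 0, -1], [0, 0.006, 0, 0, 0, 0, -1], [0, 0.006, 0, 0, 0, 0, -1]]
  ]
}}

```text
time_s: 7.3
ee_pos: [0.574, 0.2244, 0.0961]
eef_rot: [-3.141, 0.0, 1.571]
force: [-4.2, -2.5, 9.1]
grip_width: 0.0179
grip_force: 15.0
```

```bash
python3 - <<'E'
from h import *
print(get_obs()["ee_pos"],get_obs()["force"])
T,S=snap("top","4"),snap("scene","4")
for c in(T,S): print(meas(c))
u,v=map(int,proj(S,[.57,-.185,.015])); a=cv2.resize(S["frame"][v-20:v+20,u-20:u+20],None,fx=10,fy=10,interpolation=cv2.INTER_CUBIC)
b=cv2.resize(T["frame"][240:280,370:410],None,fx=10,fy=10,interpolation=cv2.INTER_CUBIC)
cv2.imwrite("pics/m4.png",np.hstack([a,b])[:,:,::-1])
E
```

```text
[0.5740297  0.22443867 0.09610131] [-4.17058187 -2.45374278  9.13457188]
(np.int64(5), np.int32(10), array([382.85, 256.19]), array([390.36, 256.71]), np.float64(-0.71))
(np.int64(5), np.int32(15), array([244.95, 303.05]), array([237.28, 312.26]), np.float64(0.63))
```

View pics/m4.png

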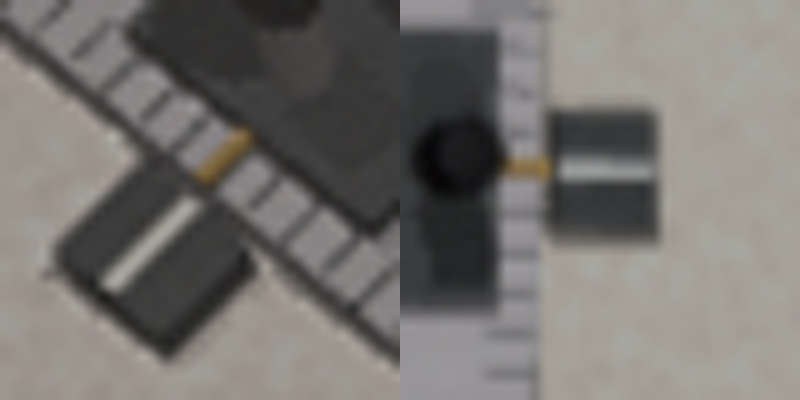

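The pointer is in line: top panel pointer (525,166), line (605,168), and the scene panel agrees within 1 mm. I'll loosen the grip and swing the lever back, caged between the fingers and rotating the tool with it.

```bash
python3 - <<'E'
from h import *
piv=np.array([.5849,.1517,0]); z=.0945
W=lambda a:(piv+.075*(-np.cos(a)*EX+np.sin(a)*EY)+[0,0,z],ori(np.pi/2+1.4-a),-.45,0)
o=get_obs(); R0=ori(np.pi/2); p0=o["ee_pos"]
rows([(p0,R0,-.45,1)]+[W(a) for a in (1.35,1.2,1.05,.9,.75,.6,.45)],(p0,R0))
w=W(.45)
print(w[0],w[1].as_euler("xyz"))
rows([W(a) for a in (.3,.15,.05,-.04,-.08)],(w[0],w[1]))
E
```

```text
2 x [0.0, 0.0, 0.0, 0.0, 0.0, 0.0, -0.45] 
1 x [0.0042, -0.0097, 0.0065, -0.0, 0.0, -0.008, -0.45] 
2 x [-0.007, -0.0533, 0.0065, 0.0, 0.0, -0.0318, -0.45] 
2 x [-0.0246, -0.0946, 0.0065, -0.0, 0.0, -0.0557, -0.45] 
2 x [-0.0482, -0.1329, 0.0065, -0.0, 0.0, -0.0796, -0.45] 
2 x [-0.0773, -0.1672, 0.0065, 0.0, 0.0, -0.1035, -0.45] 
2 x [-0.1112, -0.1968, 0.0065, 0.0, 0.0, -0.1273, -0.45] 
2 x [-0.1491, -0.221, 0.0065, -0.0, 0.0, -0.1512, -0.45] 
rows 15
[0.51883122 0.18719531 0.0945    ] [3.14159265 0.         2.52079633]
2 x [-0.0091, -0.044, -0.0, 0.0, 0.0, -0.0239, -0.45] 
2 x [-0.0246, -0.0862, -0.0, 0.0, 0.0, -0.0477, -0.45] 
1 x [-0.0384, -0.1129, -0.0, 0.0, 0.0, -0.0637, -0.45] 
1 x [-0.053, -0.1355, -0.0, 0.0, 0.0, -0.078, -0.45] 
1 x [-0.0602, -0.1452, -0.0, 0.0, 0.0, -0.0844, -0.45] 
rows 7
```

Emit:
{"api": "play_rows", "payload": {
  "motion": [
    [[0, 0, 0, 0, 0, 0, -0.45], [0, 0, 0, 0, 0, 0, -0.45], [0.004, -0.01, 0.0065, 0, 0, -0.008, -0.45], [-0.007, -0.053, 0.0065, 0, 0, -0.031, -0.45], [-0.0246, -0.0946, 0.0065, 0, 0, -0.054, -0.45], [-0.048, -0.133, 0.0065, 0, 0, -0.077, -0.45], [-0.077, -0.167, 0.0065, 0, 0, -0.1, -0.45], [-0.111, -0.197, 0.0065, 0, 0, -0.124, -0.45], [-0.149, -0.221, 0.0065, 0, 0, -0.147, -0.45], [-0.149, -0.221, 0.0065, 0, 0, -0.1512, -0.45]]
  ]
}}

```text
time_s: 8.4
ee_pos: [0.5186, 0.1868, 0.0938]
eef_rot: [-3.141, -0.0, 2.524]
force: [0.4, -0.2, -0.2]
grip_width: 0.0258
grip_force: 0.0
```

Emit:
{"api": "play_rows", "payload": {
  "motion": [
    [[-0.005, -0.022, 0, 0, 0, -0.012, -0.45], [-0.009, -0.044, 0, 0, 0, -0.024, -0.45], [-0.016, -0.065, 0, 0, 0, -0.036, -0.45], [-0.0246, -0.086, 0, 0, 0, -0.0477, -0.45], [-0.038, -0.113, 0, 0, 0, -0.064, -0.45], [-0.053, -0.1355, 0, 0, 0, -0.078, -0.45], [-0.053, -0.1355, 0, 0, 0, -0.078, -0.45]]
  ]
}}

```text
time_s: 9.1
ee_pos: [0.5104, 0.1519, 0.0937]
eef_rot: [-3.142, -0.0, 3.009]
force: [-0.5, 0.3, -0.3]
grip_width: 0.0255
grip_force: 0.0
```

```bash
python3 - <<'E'
from h import *
print(get_obs()["ee_pos"],get_obs()["force"])
for n in("top","scene"): print(meas(snap(n,"5")))
E
```

```text
[0.51036684 0.15192593 0.09374281] [-0.53973403  0.32048223 -0.29465393]
(np.int64(5), np.int32(10), array([382.86, 256.19]), array([390.37, 256.71]), np.float64(-0.72))
(np.int64(5), np.int32(15), array([244.97, 303.03]), array([237.26, 312.29]), np.float64(0.63))
```

Emit:
{"api": "play_rows", "payload": {
  "motion": [
    [[-0.002, -0.01, 0, 0, 0, 0, -0.45], [-0.002, -0.016, 0, 0, 0, 0, -0.45], [-0.002, -0.016, 0, 0, 0, 0, -0.45]]
  ]
}}

```text
time_s: 9.5
ee_pos: [0.5103, 0.1497, 0.0938]
eef_rot: [3.139, 0.0, 3.009]
force: [0.9, 13.9, -3.2]
grip_width: 0.0263
grip_force: 7.3
```

Emit:
{"api": "play_rows", "payload": {
  "motion": [
    [[0, -0.008, 0, 0, 0, 0, -0.45], [0, -0.008, 0, 0, 0, 0, -0.45], [0, 0.02, 0, 0, 0, 0, -0.3], [0, 0.024, 0, 0, 0, 0, -0.3], [0, 0.024, -0.2, 0, 0, 0, -0.3], [0, 0.024, -0.4, 0, 0, 0, -0.3], [0, 0.024, -0.6, 0, 0, 0, -0.3], [0, 0.024, -0.6, 0, 0, 0, -0.3]]
  ]
}}

```text
time_s: 10.3
ee_pos: [0.5128, 0.1541, 0.2506]
eef_rot: [3.138, 0.01, 3.01]
force: [0.5, -0.3, -0.6]
grip_width: 0.0327
grip_force: 0.0
```

```bash
python3 - <<'E'
from h import *
print(get_obs()["ee_pos"],get_obs()["eef_rot"])
for n in("top","scene"):
    c=snap(n,"6"); print(meas(c))
    P=cloud(c); m=(P[...,2]>.095)&(P[...,2]<.112)&(abs(P[...,0]-.51)<.03)&(P[...,1]>.12)&(P[...,1]<.18)&(c["frame"].max(2)<60)
    print("knob top",m.sum(),np.round(P[m].mean(0),4))
    m=((P[...,2]>.014)&(P[...,2]<.03)&(c["frame"].max(2)<90)).astype(np.uint8)
    nn,l,st,ce=cv2.connectedComponentsWithStats(m)
    for i in range(1,nn):
        q=P[l==i][:,:2].astype(np.float32)
        if st[i,4]<60 : continue
        r=cv2.minAreaRect(q)
        if abs(max(r[1])-.12)<.008 and min(r[1])<.032: print(r)
E
```

```text
[0.51281342 0.15406178 0.25055931] [3.13829097 0.00992823 3.0098525 ]
(np.int64(5), np.int32(10), array([382.84, 256.19]), array([390.36, 256.71]), np.float64(-0.71))
knob top 0 [nan nan nan]
((0.5774847269058228, -0.3649389445781708), (0.11941852420568466, 0.02276676334440708), 4.717475891113281)
((0.42337197065353394, -0.3064853847026825), (0.1184399351477623, 0.022960541769862175), 3.1883535385131836)
((0.17238889634609222, 0.7270498871803284), (0.1207926943898201, 0.007657825481146574), 16.25092124938965)
(np.int64(5), np.int32(15), array([244.97, 303.03]), array([237.26, 312.28]), np.float64(0.63))
knob top 52 [0.5098 0.152  0.1031]
((0.5846551060676575, 0.3694077730178833), (0.11884909868240356, 0.028461555019021034), 17.67871856689453)
((0.4235648512840271, -0.3105618953704834), (0.12032292038202286, 0.022328795865178108), 2.4502506256103516)
((0.5783846974372864, -0.3690834641456604), (0.11930953711271286, 0.02217910997569561), 4.650859832763672)<stdin>:6: RuntimeWarning: Mean of empty slice.
  ret = um.true_divide(
```

Locked, with the pointer still at the mark and the stones unmoved. Next I locate the slot mouths.

```bash
python3 - <<'E'
from h import *
O=np.array([.5705,-.1504,0]) # handle
for n in("top4","scene4"):
    c=load(n); P=cloud(c); f=c["frame"].astype(int); w=(f[...,0]-f[...,2]>25)
    D=P-O; X=D@EX; Y=D@EY; Z=P[...,2]
    m=w&(Y>0)&(Y<.3)&(Z>.03)&(abs(X)<.09)
    print(n,"Y ext",np.percentile(Y[m],[.3,99.7]))
    for x0 in np.arange(-.06,.05,.006):
        k=m&(abs(X-x0)<.003); 
        if k.sum()>15: print(round(x0,3),k.sum(),np.round(np.percentile(Z[k],[25,50,75,95]),4))
t=load("top4"); crop(t,265,235,375,295,7,"t4r")
E
```

```text
top4 Y ext [0.02459618 0.27871586]
-0.048 221 [0.0881 0.0896 0.091  0.0929]
-0.042 293 [0.09   0.0915 0.0934 0.0958]
-0.036 288 [0.0823 0.0864 0.0965 0.0992]
-0.03 297 [0.0735 0.078  0.1003 0.1034]
-0.024 280 [0.0651 0.0697 0.1041 0.1076]
-0.018 325 [0.0566 0.0826 0.1096 0.1122]
-0.012 319 [0.1118 0.1133 0.1147 0.117 ]
-0.006 286 [0.1095 0.1115 0.114  0.1167]
-0.0 276 [0.101  0.103  0.1051 0.1077]
0.006 270 [0.092  0.0941 0.0961 0.0991]
0.012 262 [0.0831 0.0853 0.0876 0.0906]
0.018 251 [0.0745 0.0763 0.0787 0.0807]
0.024 250 [0.0658 0.068  0.0701 0.0731]
0.03 245 [0.0565 0.0589 0.0613 0.0637]
0.036 37 [0.0526 0.0533 0.0545 0.0551]
scene4 Y ext [0.02153561 0.27609024]
-0.048 147 [0.089  0.0901 0.0915 0.0925]
-0.042 329 [0.0899 0.092  0.0936 0.0953]
-0.036 310 [0.0829 0.0859 0.0958 0.0993]
-0.03 114 [0.0831 0.1012 0.1025 0.1045]
-0.024 93 [0.105  0.1064 0.1074 0.1087]
-0.018 125 [0.1098 0.1112 0.112  0.1131]
-0.012 243 [0.1136 0.1145 0.1155 0.1168]
-0.006 546 [0.1095 0.1119 0.1143 0.1169]
-0.0 544 [0.1007 0.1035 0.1059 0.1091]
0.006 540 [0.0922 0.0946 0.0969 0.1001]
0.012 539 [0.0837 0.0861 0.0886 0.0918]
0.018 525 [0.0746 0.0769 0.0794 0.0826]
0.024 515 [0.0658 0.0684 0.071  0.0737]
0.03 507 [0.057  0.0594 0.0618 0.0653]
0.036 61 [0.0547 0.0561 0.0575 0.0593]
```

View pics/t4r.png

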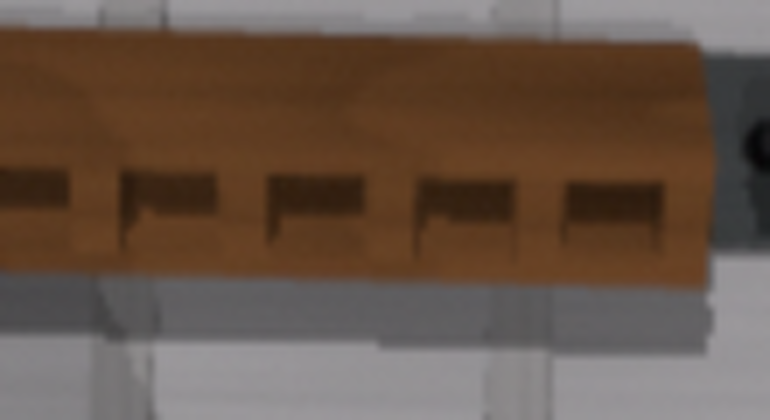

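Slot 2's mouth is at crop px (318,205). Side profile from the clouds: mouth centre 29 mm nearer the robot than the handle axis, 102 mm high. Now stone B (x=0.42, y=-0.31).

```bash
cat >> h.py <<'E'
TG=.65; TI=TG-(np.pi/2-.6); UP=np.array([0,0,1.]); GD=.0157
HANDLE=np.array([.5705,-.1504,0])
def mouth(k): return HANDLE-.029*EX+(.151+(k-2)*.048)*EY+.102*UP
D=np.sin(.6)*EX-np.cos(.6)*UP
def grasp(S,deg,lift=0):
    a=np.deg2rad(deg); h=np.array([np.cos(a),np.sin(a),0]); R=ori(a,TG)
    G=np.array([S[0],S[1],.011])-.025*h; return G-GD*R.apply([0,0,1])+lift*UP, R
def ins(k,out):
    R=ori(YAW,TI); return mouth(k)-out*D-GD*R.apply([0,0,1]), R
E
python3 - <<'E'
from h import *
print(mouth(2),onz(load("top4"),265+318/7,235+205/7,.102), ins(2,.018)[0])
o=get_obs()
R1=ori(1.6); p1=np.array([.45,-.03,.28]); rows([(p1,R1,.28,0)])
p,R=grasp((.4235,-.3086),2.8,.15); print(p,R.as_euler("xyz"))
rows([(p,R,.28,0)],(p1,R1))
E
```

```text
[0.54801781 0.00170704 0.102     ] [0.55062275 0.00086476 0.102     ] [0.54280962 0.00193113 0.1317551 ]
10 x [0.1458, -0.7605, -0.1429, 0.0002, 0.0002, 0.2244, 0.28] 
rows 10
[ 0.38903976 -0.31028539  0.17349852] [ 3.14159265 -0.65        0.04886922]
12 x [-1.1135, -0.2765, 0.426, -0.08, 0.0816, 0.2374, 0.28] BAD
rows 12
```

Emit:
{"api": "play_rows", "payload": {
  "motion": [
    [[0.14, -0.95, -0.14, 0, 0, 0.2244, 0.28], [0.14, -0.95, -0.14, 0, 0, 0.2244, 0.28], [0.14, -0.95, -0.14, 0, 0, 0.2244, 0.28], [0.14, -0.95, -0.14, 0, 0, 0.2244, 0.28], [0.14, -0.95, -0.14, 0, 0, 0.2244, 0.28], [0.14, -0.95, -0.14, 0, 0, 0.2244, 0.28], [0.14, -0.95, -0.14, 0, 0, 0.2244, 0.28], [0.14, -0.95, -0.14, 0, 0, 0.2244, 0.28], [0.14, -0.95, -0.14, 0, 0, 0.2244, 0.28], [0.14, -0.95, -0.14, 0, 0, 0.2244, 0.28]]
  ]
}}

```text
time_s: 11.4
ee_pos: [0.4449, -0.0771, 0.2771]
eef_rot: [-3.139, -0.001, 1.594]
force: [0.4, -0.5, -0.8]
grip_width: 0.0605
grip_force: 0.0
```

```bash
python3 - <<'E'
from h import *
print(get_obs()["ee_pos"],get_obs()["eef_rot"],get_obs()["qpos"])
rows([(*grasp((.4235,-.3086),2.8,.12),.28,1)])
E
```

```text
[ 0.44487136 -0.07714701  0.27708227] [-3.13868115e+00 -6.07830536e-04  1.59439193e+00] [-2.52739560e-01  3.94628271e-02  1.70210307e+00 -2.12566989e-04
  1.40299364e+00 -2.76300233e-01]
13 x [-0.9273, -0.2437, 0.5345, -0.0801, 0.082, 0.2364, 0.28] 
rows 13
```

Emit:
{"api": "play_rows", "payload": {
  "motion": [
    [[-0.927, -0.244, 0.53, -0.08, 0.082, 0.2364, 0.28], [-0.927, -0.244, 0.53, -0.08, 0.082, 0.2364, 0.28], [-0.927, -0.244, 0.53, -0.08, 0.082, 0.2364, 0.28], [-0.927, -0.244, 0.53, -0.08, 0.082, 0.2364, 0.28], [-0.927, -0.244, 0.53, -0.08, 0.082, 0.2364, 0.28], [-0.927, -0.244, 0.53, -0.08, 0.082, 0.2364, 0.28], [-0.927, -0.244, 0.53, -0.08, 0.082, 0.2364, 0.28], [-0.927, -0.244, 0.53, -0.08, 0.082, 0.2364, 0.28], [-0.927, -0.244, 0.53, -0.08, 0.082, 0.2364, 0.28], [-0.927, -0.244, 0.53, -0.08, 0.082, 0.2364, 0.28]]
  ]
}}

```text
time_s: 12.4
ee_pos: [0.3905, -0.3102, 0.1446]
eef_rot: [3.096, -0.602, 0.211]
force: [0.6, -0.2, 0.4]
grip_width: 0.0598
grip_force: 0.0
```

```bash
cat >> h.py <<'E'
def stones(tag):
    for n in("top","scene"):
        c=snap(n,tag); P=cloud(c); m=((P[...,2]>.014)&(P[...,2]<.03)&(c["frame"].max(2)<90)&(abs(P[...,1])<.6)).astype(np.uint8)
        nn,l,st,ce=cv2.connectedComponentsWithStats(m)
        for i in range(1,nn):
            if st[i,4]<60: continue
            r=cv2.minAreaRect(P[l==i][:,:2].astype(np.float32))
            if abs(max(r[1])-.12)<.02 and min(r[1])<.032: print(n,np.round(r[0],4),np.round(r[1],3),round(r[2],1))
E
python3 - <<'E'
from h import *
print(get_obs()["ee_pos"],get_obs()["eef_rot"],get_obs()["qpos"])
stones("7")
rows([(*grasp((.4235,-.3086),2.8,.05),.28,1),(*grasp((.4235,-.3086),2.8,0),.28,1)])
E
```

```text
[ 0.39048114 -0.31023291  0.1445836 ] [ 3.09552516 -0.60220495  0.21129446] [-1.01180774  0.15656291  2.02015351  0.7609423   0.84610258 -0.12292783]
top [ 0.5776 -0.3651] [0.12  0.023] 5.5
top [0.5845 0.3732] [0.12  0.023] 16.5
top [ 0.4234 -0.3067] [0.118 0.022] 2.6
scene [0.5849 0.3688] [0.119 0.027] 16.8
scene [ 0.4239 -0.3105] [0.119 0.022] 2.4
scene [ 0.578  -0.3691] [0.121 0.022] 4.8
3 x [-0.164, -0.0086, 0.2309, -0.0081, 0.0073, 0.0216, 0.28] 
2 x [-0.2771, -0.0162, 0.3957, -0.0081, 0.0073, 0.0216, 0.28] 
rows 5
```

Emit:
{"api": "play_rows", "payload": {
  "motion": [
    [[-0.164, -0.0086, 0.231, -0.008, 0.0073, 0.0216, 0.28], [-0.164, -0.0086, 0.231, -0.008, 0.0073, 0.0216, 0.28], [-0.164, -0.0086, 0.231, -0.008, 0.0073, 0.0216, 0.28], [-0.22, -0.012, 0.314, -0.008, 0.0073, 0.0216, 0.28], [-0.277, -0.016, 0.395, -0.008, 0.0073, 0.0216, 0.28], [-0.277, -0.016, 0.395, -0.008, 0.0073, 0.0216, 0.28]]
  ],
  "grip_force": 40
}}

```text
time_s: 13.1
ee_pos: [0.3904, -0.3111, 0.0244]
eef_rot: [3.139, -0.65, 0.058]
force: [-0.1, -0.4, -0.0]
grip_width: 0.0602
grip_force: 0.0
```

```bash
python3 - <<'E'
from h import *
print(get_obs()["ee_pos"],get_obs()["eef_rot"],get_obs()["qpos"],get_obs()["force"],grasp((.4235,-.3086),2.8,0)[0])
c=snap("scene","8"); crop(c,100,270,260,400,5,"s8c")
E
```

```text
[ 0.39043486 -0.31113211  0.02438193] [ 3.1393506  -0.64983265  0.05762322] [-1.0214747   0.40531021  2.10894926  1.15587572  0.62077984 -0.48115954] [-0.14087152 -0.38166811 -0.00624493] [ 0.38903976 -0.31028539  0.02349852]
```

View pics/s8c.png

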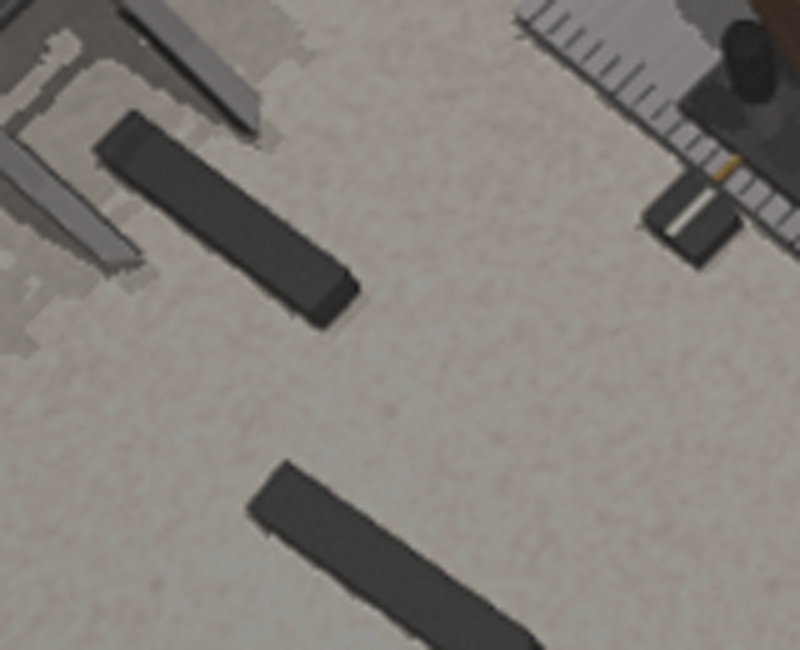

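Scene crop: the fingers straddle stone B, with tips at (125,265) and (250,135) and the stone between. I'll close on it and lift.

Emit:
{"api": "play_rows", "payload": {
  "motion": [
    [[0, 0, 0, 0, 0, 0, -1], [0, 0, 0, 0, 0, 0, -1], [0, 0, 0, 0, 0, 0, -1], [0, 0, 0, 0, 0, 0, -1], [0, 0, 0, 0, 0, 0, -1], [0, 0, 0, 0, 0, 0, -1]]
  ],
  "grip_force": 45
}}

```text
time_s: 13.75
ee_pos: [0.3906, -0.3119, 0.0259]
eef_rot: [3.137, -0.652, 0.056]
force: [-2.0, 1.3, 5.6]
grip_width: 0.0214
grip_force: 45.0
```

```bash
python3 - <<'E'
from h import *
o=get_obs(); R=Ro.from_euler("xyz",o["eef_rot"]); p=o["ee_pos"]; print(p,o["eef_rot"],o["force"])
q=ins(0,.105)
rows([(p+.2*UP,R,-1,0)]); 
print("mid"); rows([((.45,-.2,.24),ori(YAW,.1),-1,0)],(p+.2*UP,R)); print("pre",q[0],q[1].as_euler("xyz"))
E
```

```text
[ 0.3905959  -0.31192543  0.02593279] [ 3.13664108 -0.65187043  0.05604906] [-1.95597756  1.32230093  5.56486178]
4 x [0.4853, 0.0031, -0.636, 0.0, 0.0, 0.0, -1.0] 
rows 4
mid
4 x [0.2427, -0.4342, 0.1123, -0.0051, -0.0878, 0.0146, -1.0] 
rows 4
pre [ 0.48960441 -0.09186846  0.2035593 ] [ 3.14159265  0.32079633 -0.043     ]
```

Emit:
{"api": "play_rows", "payload": {
  "motion": [
    [[0.05, 0, -0.065, 0, 0, 0, -1], [0.1, 0, -0.13, 0, 0, 0, -1], [0.2, 0, -0.26, 0, 0, 0, -1], [0.3, 0, -0.39, 0, 0, 0, -1], [0.4, 0, -0.52, 0, 0, 0, -1], [0.485, 0, -0.636, 0, 0, 0, -1], [0.485, 0, -0.636, 0, 0, 0, -1]]
  ]
}}

```text
time_s: 14.45
ee_pos: [0.3911, -0.3121, 0.2301]
eef_rot: [3.129, -0.655, 0.061]
force: [-0.2, -0.9, -2.1]
grip_width: 0.0212
grip_force: 45.0
```

```bash
cat >> h.py <<'E'
def held(tag):
    "stone axis/centre in tool frame, from dark points near the jaws seen by the scene camera"
    o=get_obs(); R=Ro.from_euler("xyz",o["eef_rot"]); print(o["ee_pos"],o["eef_rot"],o["grip_width"])
    for n in("scene","top"):
        c=snap(n,tag); P=cloud(c); q=R.inv().apply((P-o["ee_pos"]).reshape(-1,3)).reshape(P.shape)
        m=(abs(q[...,1])<.0105)&(np.linalg.norm(q,axis=-1)<.12)&(q[...,2]>.012)&(c["frame"].max(2)<110)
        k=q[m][:,[0,2]]
        if len(k)<30: print(n,"few",len(k)); continue
        r=cv2.minAreaRect(k.astype(np.float32)); print(n,len(k),np.round(r[0],4),np.round(r[1],4),round(r[2],1),"ext x",np.round(np.percentile(k[:,0],[1,99]),4),"z",np.round(np.percentile(k[:,1],[1,99]),4))
E
python3 - <<'E'
from h import *
held("9")
rows([(*ins(0,.105),-1,1)])
E
```

```text
[ 0.3910992  -0.31213788  0.2301029 ] [ 3.12885942 -0.65473912  0.06074301] 0.021240613096356054
scene 686 [0.0311 0.045 ] [0.0821 0.0263] 41.3 ext x [0.0082 0.0663] z [0.0124 0.0786]
top 386 [0.0312 0.039 ] [0.0871 0.009 ] 42.9 ext x [0.0002 0.0632] z [0.0121 0.0677]
8 x [0.3017, -0.8543, 0.3353, -0.0019, -0.1547, 0.0158, -1.0] 
rows 8
```

```bash
sed -i 's/^def ins(k,out):.*/def ins(k,out,t=-.25):/; s/R=ori(YAW,TI); return/R=ori(YAW,t); return/' h.py; python3 - <<'E'
from h import *
rows([(*ins(0,.16),-1,1)])
p=ins(0,.16); print(p[0]);rows([(*ins(0,x),-1,1) for x in (.105,.06,.018)],p)
E
```

```text
8 x [0.3109, -0.8658, 0.1124, -0.0025, -0.1434, 0.0157, -1.0] 
rows 8
[ 0.45751244 -0.09048765  0.24926562]
3 x [0.1653, -0.0, 0.1452, 0.0, 0.0, 0.0, -1.0] 
2 x [0.3005, -0.0, 0.264, 0.0, 0.0, 0.0, -1.0] 
2 x [0.4267, -0.0, 0.3749, 0.0, 0.0, 0.0, -1.0] 
rows 7
```

Emit:
{"api": "play_rows", "payload": {
  "motion": [
    [[0.31, -0.866, 0.112, -0.0025, -0.143, 0.0157, -1], [0.31, -0.866, 0.112, -0.0025, -0.143, 0.0157, -1], [0.31, -0.866, 0.112, -0.0025, -0.143, 0.0157, -1], [0.31, -0.866, 0.112, -0.0025, -0.143, 0.0157, -1], [0.31, -0.866, 0.112, -0.0025, -0.143, 0.0157, -1], [0.31, -0.866, 0.112, -0.0025, -0.143, 0.0157, -1], [0.31, -0.866, 0.112, -0.0025, -0.143, 0.0157, -1], [0.31, -0.866, 0.112, -0.0025, -0.143, 0.0157, -1], [0.31, -0.866, 0.112, -0.0025, -0.143, 0.0157, -1], [0.31, -0.866, 0.112, -0.0025, -0.143, 0.0157, -1]]
  ]
}}

```text
time_s: 15.55
ee_pos: [0.457, -0.091, 0.2489]
eef_rot: [-3.14, 0.246, -0.043]
force: [0.5, 0.2, 0.8]
grip_width: 0.0213
grip_force: 45.0
```

```bash
cat >> h.py <<'E'
def bedview(tag,k):
    "held stone in slot-k frame: u along EX, y along EY, z up, relative to mouth"
    o=get_obs()
    for n in("scene","top"):
        c=snap(n,tag); P=cloud(c)-mouth(k); A=np.stack([P@EX,P@EY,P[...,2]],-1); s=-(P@D); 
        e=A[...,0]*np.cos(.6)+A[...,2]*np.sin(.6)
        m=(abs(A[...,1])<.02)&(abs(e)<.03)&(s>.008)&(s<.14)&(c["frame"].max(2)<75)
        if m.sum()<20: print(n,"few");continue
        print(n,m.sum(),"s",np.round(np.percentile(s[m],[1,99]),4),"y",np.round(np.percentile(A[...,1][m],[2,98]),4),"e",np.round(np.percentile(e[m],[2,98]),4))
        for lo in np.arange(.01,.14,.02):
            kk=m&(s>lo)&(s<lo+.02)
            if kk.sum()>8: print("  s",round(lo,2),kk.sum(),"e",np.round(np.percentile(e[kk],[5,50,95]),4),"y",np.round(np.percentile(A[...,1][kk],[5,50,95]),4))
E
python3 - <<'E'
from h import *
print(get_obs()["ee_pos"],get_obs()["eef_rot"],get_obs()["qpos"])
bedview("10",0)
c=load("scene10"); u,v=map(int,proj(c,mouth(0)+[-.03,0,.05])); crop(c,u-70,v-60,u+70,v+60,5,"s10c")
E
```

```text
[ 0.45696608 -0.09101206  0.24894714] [-3.14015229  0.24597425 -0.04346507] [-0.24908045  0.23460712  1.56367763 -0.0483289   1.58457094  1.37055218]
scene 458 s [0.0799 0.1393] y [-0.0122  0.0091] e [-0.0099  0.009 ]
  s 0.07 76 e [-0.0062  0.0061  0.0082] y [-0.0117 -0.0036  0.0078]
  s 0.09 150 e [-0.0064  0.0061  0.0084] y [-0.0117 -0.0039  0.0077]
  s 0.11 152 e [-0.008   0.0061  0.0087] y [-0.0118 -0.0045  0.0083]
  s 0.13 80 e [-0.0056  0.0062  0.0082] y [-0.012  -0.0045  0.0082]
top few
```

View pics/s10c.png

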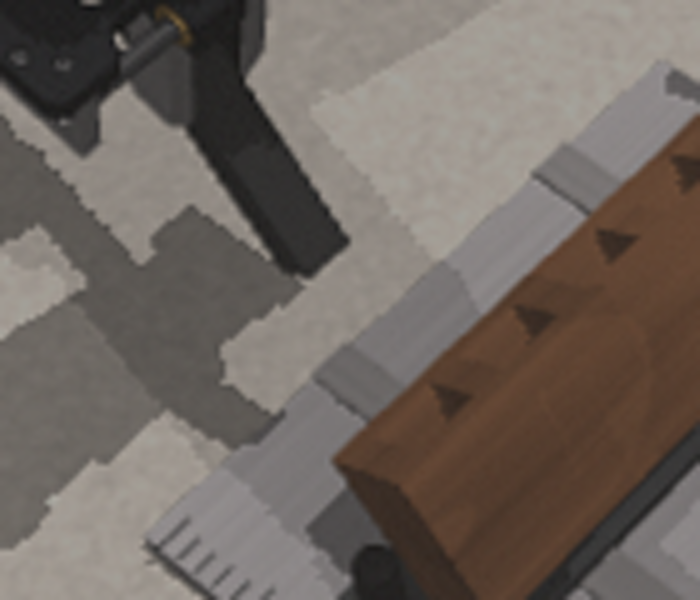

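The held stone is parallel to the slot axis and centred, with its lower end at crop (300,265). Inserting.

Emit:
{"api": "play_rows", "payload": {
  "motion": [
    [[0.08, 0, 0.07, 0, 0, 0, -1], [0.165, 0, 0.145, 0, 0, 0, -1], [0.21, 0, 0.184, 0, 0, 0, -1], [0.255, 0, 0.224, 0, 0, 0, -1], [0.3, 0, 0.264, 0, 0, 0, -1], [0.345, 0, 0.303, 0, 0, 0, -1], [0.39, 0, 0.343, 0, 0, 0, -1], [0.4267, 0, 0.375, 0, 0, 0, -1], [0.4267, 0, 0.375, 0, 0, 0, -1]]
  ]
}}

```text
time_s: 16.55
ee_pos: [0.5377, -0.0942, 0.1316]
eef_rot: [-3.141, 0.249, -0.043]
force: [0.5, 0.0, -1.9]
grip_width: 0.0215
grip_force: 45.0
```

```bash
python3 - <<'E'
from h import *
print(get_obs()["ee_pos"],get_obs()["eef_rot"],get_obs()["force"],ins(0,.018)[0])
bedview("11",0)
E
```

```text
[ 0.53773888 -0.09421079  0.13158453] [-3.1407239   0.24867998 -0.04340553] [ 0.48139101  0.04073333 -1.9148847 ] [ 0.53761756 -0.0939343   0.13206797]
scene 51 s [0.0082 0.0556] y [-0.0186  0.0027] e [-0.0101  0.0197]
  s 0.01 25 e [0.0059 0.008  0.0188] y [-0.0183 -0.0089 -0.0028]
  s 0.03 11 e [-0.0113 -0.0035  0.0022] y [-0.0116 -0.0112 -0.0103]
top few
```

Emit:
{"api": "play_rows", "payload": {
  "motion": [
    [[0, 0, 0, 0, 0, 0, -0.2], [0, 0, 0, 0, 0, 0, -0.2], [0, 0, 0, 0, 0, 0, -0.2], [0, 0, -0.1, 0, 0, 0, -0.2], [0, 0, -0.3, 0, 0, 0, -0.2], [0, 0, -0.5, 0, 0, 0, 0.28], [0, 0, -0.5, 0, 0, 0, 0.28]]
  ]
}}

```text
time_s: 17.35
ee_pos: [0.5707, -0.0957, 0.2605]
eef_rot: [3.14, 0.237, -0.044]
force: [-0.7, -0.1, -0.3]
grip_width: 0.0505
grip_force: 0.0
```

```bash
python3 - <<'E'
from h import *
o=get_obs(); p0=o["ee_pos"]; print(p0,o["eef_rot"])
stones("12"); bedview("12b",0)
print(meas(load("scene12")),meas(load("top12")))
p1,R1=grasp((.578,-.3671),5,.12); print(p1)
rows([(p1,R1,.28,0)])
E
```

```text
[ 0.57071409 -0.09574894  0.26053739] [ 3.14020333  0.23685386 -0.04352303]
top [ 0.5775 -0.365 ] [0.12  0.023] 4.9
top [0.5842 0.3727] [0.119 0.023] 17.0
scene [0.5847 0.3691] [0.119 0.027] 17.2
scene [ 0.5782 -0.3692] [0.12  0.022] 4.8
scene 254 s [0.0085 0.0455] y [-0.0119  0.0093] e [-0.0131  0.0078]
  s 0.01 133 e [-0.0106  0.0048  0.0072] y [-0.0117 -0.0049  0.0085]
  s 0.03 108 e [-0.0108  0.0049  0.0074] y [-0.0116 -0.0035  0.0085]
top fewTraceback (most recent call last):
  File "<stdin>", line 4, in <module>
  File "h.py", line 38, in meas
    m=w&(r-b>50)&(r<230)&(g/(r+1)>.6)&(((cloud(c)-[near[0],near[1],0])@EY)<.02); br=[np.average(x[m],weights=(r-b)[m]) for x in (W,H)]
                                                                                     ~~~~~~~~~~^^^^^^^^^^^^^^^^^^^^^^^
    raise ZeroDivisionError(
        "Weights sum to zero, can't be normalized")
ZeroDivisionError: Weights sum to zero, can't be normalized
```

```bash
python3 - <<'E'
from h import *
a=(.578,-.3671)
p1,R1=grasp(a,4.9,.12); rows([(p1,R1,.28,0)])
rows([(*grasp(a,4.9,.05),.28,0),(*grasp(a,4.9,.001),.28,1)],(p1,R1))
E
```

```text
7 x [0.0595, 1.1023, 0.4342, 0.0041, 0.1429, -0.0208, 0.28] BAD
rows 7
2 x [-0.1695, -0.0, 0.2229, 0.0, 0.0, 0.0, 0.28] 
2 x [-0.2881, -0.0, 0.3789, 0.0, 0.0, 0.0, 0.28] 
rows 4
```

Emit:
{"api": "play_rows", "payload": {
  "motion": [
    [[0.03, 0.5, 0.1, 0.002, 0.08, -0.012, 0.28], [0.03, 0.5, 0.1, 0.002, 0.08, -0.012, 0.28], [0.03, 0.5, 0.1, 0.002, 0.08, -0.012, 0.28], [0.06, 0.98, 0.35, 0.004, 0.143, -0.021, 0.28], [0.06, 0.98, 0.35, 0.004, 0.143, -0.021, 0.28], [0.06, 0.98, 0.35, 0.004, 0.143, -0.021, 0.28], [0.06, 0.98, 0.35, 0.004, 0.143, -0.021, 0.28], [0.06, 0.98, 0.35, 0.004, 0.143, -0.021, 0.28], [0.06, 0.98, 0.35, 0.004, 0.143, -0.021, 0.28]]
  ]
}}

```text
time_s: 18.45
ee_pos: [0.5505, -0.3395, 0.1643]
eef_rot: [-3.141, -0.649, 0.085]
force: [0.9, 0.9, 1.7]
grip_width: 0.0597
grip_force: 0.0
```

```bash
python3 - <<'E'
from h import *
a=(.578,-.3671); o=get_obs(); print(o["ee_pos"],o["eef_rot"],o["qpos"])
rows([(*grasp(a,4.9,.05),.28,0),(*grasp(a,4.9,.001),.28,1)])
E
```

```text
[ 0.55046052 -0.33954835  0.16433297] [-3.14086639 -0.64936467  0.08501322] [-0.79277668  0.38132217  1.6887853   0.73558642  0.7669735   0.22846705]
2 x [-0.2497, 0.1194, 0.2666, -0.0001, 0.0001, -0.0001, 0.28] 
2 x [-0.3682, 0.1195, 0.4227, -0.0001, 0.0001, -0.0001, 0.28] 
rows 4
```

Emit:
{"api": "play_rows", "payload": {
  "motion": [
    [[-0.12, 0.119, 0.12, 0, 0, 0, 0.28], [-0.25, 0.119, 0.266, 0, 0, 0, 0.28], [-0.25, 0.119, 0.266, 0, 0, 0, 0.28], [-0.31, 0.119, 0.345, 0, 0, 0, 0.28], [-0.368, 0.119, 0.4227, 0, 0, 0, 0.28], [-0.368, 0.119, 0.4227, 0, 0, 0, 0.28], [-0.368, 0.119, 0.4227, 0, 0, 0, -1], [-0.368, 0.119, 0.4227, 0, 0, 0, -1], [-0.368, 0.119, 0.4227, 0, 0, 0, -1], [-0.368, 0.119, 0.4227, 0, 0, 0, -1]]
  ]
}}

```text
time_s: 19.45
ee_pos: [0.5449, -0.3707, 0.0265]
eef_rot: [3.139, -0.653, 0.088]
force: [-0.4, -0.1, 1.2]
grip_width: 0.0318
grip_force: 0.0
```

Emit:
{"api": "play_rows", "payload": {
  "motion": [
    [[0, 0, 0, 0, 0, 0, -1], [0, 0, 0, 0, 0, 0, -1], [0.05, 0, -0.065, 0, 0, 0, -1], [0.1, 0, -0.13, 0, 0, 0, -1], [0.2, 0, -0.26, 0, 0, 0, -1], [0.3, 0, -0.39, 0, 0, 0, -1], [0.4, 0, -0.52, 0, 0, 0, -1], [0.485, 0, -0.636, 0, 0, 0, -1], [0.485, 0, -0.636, 0, 0, 0, -1]]
  ]
}}

```text
time_s: 20.35
ee_pos: [0.5452, -0.3712, 0.2307]
eef_rot: [3.132, -0.657, 0.092]
force: [-0.4, -0.2, -2.2]
grip_width: 0.0218
grip_force: 45.0
```

```bash
python3 - <<'E'
from h import *
held("13")
p=ins(2,.16); rows([((.48,-.15,.26),p[1],-1,1)]); rows([(*p,-1,1)])
E
```

```text
[ 0.54521318 -0.37120379  0.23073919] [ 3.13229149 -0.65662146  0.09190379] 0.02179519170389713
scene 846 [0.0416 0.0376] [0.0814 0.0228] 51.1 ext x [0.0101 0.071 ] z [0.0125 0.0739]
top 373 [0.0342 0.0365] [0.0868 0.0085] 37.9 ext x [-0.0001  0.0681] z [0.0124 0.0632]
8 x [-0.057, -0.8991, -0.2215, -0.004, -0.1434, 0.021, -1.0] 
rows 8
9 x [-0.0979, -1.5249, -0.1999, -0.004, -0.1434, 0.021, -1.0] BAD
rows 9
```

Emit:
{"api": "play_rows", "payload": {
  "motion": [
    [[-0.02, -0.3, -0.15, -0.001, -0.05, 0.007, -1], [-0.02, -0.3, -0.2, -0.001, -0.05, 0.007, -1], [-0.06, -0.9, -0.22, -0.004, -0.15, 0.021, -1], [-0.06, -0.9, -0.22, -0.004, -0.15, 0.021, -1], [-0.06, -0.9, -0.22, -0.004, -0.15, 0.021, -1], [-0.06, -0.9, -0.22, -0.004, -0.15, 0.021, -1], [-0.06, -0.9, -0.22, -0.004, -0.15, 0.021, -1], [-0.06, -0.9, -0.22, -0.004, -0.15, 0.021, -1], [-0.06, -0.9, -0.22, -0.004, -0.15, 0.021, -1], [-0.06, -0.9, -0.22, -0.004, -0.15, 0.021, -1]]
  ]
}}

```text
time_s: 21.45
ee_pos: [0.4795, -0.1502, 0.2592]
eef_rot: [3.14, 0.29, -0.044]
force: [0.3, -0.9, -1.8]
grip_width: 0.0216
grip_force: 45.0
```

```bash
python3 - <<'E'
from h import *
o=get_obs(); print(o["ee_pos"],o["eef_rot"],o["grip_width"])
rows([(*ins(2,.16,-.3),-1,1)])
E
```

```text
[ 0.47947605 -0.15020535  0.25915155] [ 3.13972898  0.29038936 -0.04390181] 0.0215503564349822
5 x [-0.08, -0.6189, 0.0649, 0.0003, -0.0015, -0.0001, -1.0] 
rows 5
```

Emit:
{"api": "play_rows", "payload": {
  "motion": [
    [[-0.08, -0.62, 0.06, 0, -0.0015, 0, -1], [-0.08, -0.62, 0.06, 0, -0.0015, 0, -1], [-0.08, -0.62, 0.06, 0, -0.0015, 0, -1], [-0.08, -0.62, 0.06, 0, -0.0015, 0, -1], [-0.08, -0.62, 0.06, 0, -0.0015, 0, -1], [-0.08, -0.62, 0.06, 0, -0.0015, 0, -1]]
  ]
}}

```text
time_s: 22.05
ee_pos: [0.4631, 0.0049, 0.2508]
eef_rot: [3.139, 0.3, -0.044]
force: [-0.9, -1.2, -1.6]
grip_width: 0.0216
grip_force: 45.0
```

```bash
python3 - <<'E'
from h import *
o=get_obs(); print(o["ee_pos"],o["eef_rot"],o["grip_width"])
bedview("14",2)
rows([(*ins(2,x,-.3),-1,0) for x in (.105,.018)])
E
```

```text
[0.46312945 0.00492618 0.25079268] [ 3.13906798  0.2996739  -0.04444197] 0.02163561716625356
scene 443 s [0.0802 0.1394] y [-0.0128  0.0088] e [-0.0066  0.013 ]
  s 0.07 77 e [-0.0036  0.0101  0.0126] y [-0.0127 -0.0055  0.0078]
  s 0.09 142 e [-0.0039  0.0102  0.0125] y [-0.0125 -0.0066  0.0077]
  s 0.11 148 e [-0.0056  0.0095  0.0123] y [-0.0121 -0.0059  0.0079]
  s 0.13 76 e [-0.0046  0.0094  0.0115] y [-0.0121 -0.0053  0.0092]
top few
2 x [0.1711, -0.0035, 0.1437, 0.0003, 0.0, -0.0004, -1.0] 
2 x [0.4438, -0.0045, 0.3599, 0.0003, 0.0, -0.0004, -1.0] 
rows 4
```

Emit:
{"api": "play_rows", "payload": {
  "motion": [
    [[0.08, -0.002, 0.07, 0, 0, 0, -1], [0.17, -0.003, 0.144, 0, 0, 0, -1], [0.22, -0.004, 0.183, 0, 0, 0, -1], [0.27, -0.004, 0.222, 0, 0, 0, -1], [0.31, -0.004, 0.254, 0, 0, 0, -1], [0.36, -0.004, 0.293, 0, 0, 0, -1], [0.4, -0.0045, 0.325, 0, 0, 0, -1], [0.4438, -0.0045, 0.36, 0, 0, 0, -1], [0.4438, -0.0045, 0.36, 0, 0, 0, -1]]
  ]
}}

```text
time_s: 23.05
ee_pos: [0.5424, 0.0031, 0.1301]
eef_rot: [3.139, 0.303, -0.044]
force: [-0.5, 0.1, -2.0]
grip_width: 0.0216
grip_force: 45.0
```

```bash
python3 - <<'E'
from h import *
o=get_obs(); print(o["ee_pos"],ins(2,.018,-.3)[0],o["eef_rot"],o["force"],o["grip_width"])
E
```

```text
[0.54237902 0.00308027 0.13007722] [0.54249901 0.00194449 0.13185482] [ 3.1391283   0.30295721 -0.0440328 ] [-0.45890288  0.07500345 -1.99795485] 0.02164355399409823
```

Emit:
{"api": "play_rows", "payload": {
  "motion": [
    [[0, 0, 0, 0, 0, 0, -0.2], [0, 0, 0, 0, 0, 0, -0.2], [0, 0, 0, 0, 0, 0, -0.2], [0, 0, -0.1, 0, 0, 0, -0.2], [0, 0, -0.3, 0, 0, 0, -0.2], [0, 0, -0.5, 0, 0, 0, 0.28], [0, 0, -0.5, 0, 0, 0, 0.28]]
  ]
}}

```text
time_s: 23.75
ee_pos: [0.5817, 0.0019, 0.258]
eef_rot: [3.139, 0.289, -0.044]
force: [-0.6, -0.1, 0.1]
grip_width: 0.0496
grip_force: 0.0
```

```bash
python3 - <<'E'
from h import *
o=get_obs(); print(o["ee_pos"],o["eef_rot"])
stones("15"); bedview("15b",2)
a=(.5845,.371); p1,R1=grasp(a,17,.12); m=np.array([.56,.22,.24])
rows([(m,R1,.28,0)]); rows([(p1,R1,.28,0),(*grasp(a,17,.05),.28,0),(*grasp(a,17,.001),.28,1)],(m,R1))
E
```

```text
[0.58170378 0.00192707 0.25799704] [ 3.13893722  0.28949808 -0.04369106]
top [0.5838 0.3727] [0.119 0.024] 16.8
scene [0.5844 0.3701] [0.119 0.029] 17.4
scene 321 s [0.0086 0.0514] y [-0.0112  0.0108] e [-0.0128  0.0083]
  s 0.01 133 e [-0.012   0.0053  0.0076] y [-0.0109 -0.0047  0.009 ]
  s 0.03 136 e [-0.0091  0.0051  0.0077] y [-0.0108 -0.0033  0.01  ]
  s 0.05 41 e [-0.0116 -0.0026  0.0058] y [-0.0079  0.0007  0.0089]
top few
7 x [-0.0958, -0.8676, 0.0699, 0.0101, 0.1502, -0.0552, 0.28] 
rows 7
4 x [-0.1283, -0.549, 0.3874, 0.0, 0.0, 0.0, 0.28] 
2 x [-0.2977, -0.549, 0.6103, 0.0, 0.0, 0.0, 0.28] 
2 x [-0.4163, -0.549, 0.7663, 0.0, 0.0, 0.0, 0.28] 
rows 8
```

Emit:
{"api": "play_rows", "payload": {
  "motion": [
    [[-0.03, -0.3, -0.05, 0.003, 0.04, -0.015, 0.28], [-0.096, -0.868, 0.07, 0.01, 0.15, -0.055, 0.28], [-0.096, -0.868, 0.07, 0.01, 0.15, -0.055, 0.28], [-0.096, -0.868, 0.07, 0.01, 0.15, -0.055, 0.28], [-0.096, -0.868, 0.07, 0.01, 0.15, -0.055, 0.28], [-0.096, -0.868, 0.07, 0.01, 0.15, -0.055, 0.28], [-0.096, -0.868, 0.07, 0.01, 0.15, -0.055, 0.28], [-0.096, -0.868, 0.07, 0.01, 0.15, -0.055, 0.28], [-0.096, -0.868, 0.07, 0.01, 0.15, -0.055, 0.28], [-0.096, -0.868, 0.07, 0.01, 0.15, -0.055, 0.28]]
  ]
}}

```text
time_s: 24.95
ee_pos: [0.5611, 0.2199, 0.2411]
eef_rot: [3.141, -0.649, 0.294]
force: [-0.0, -0.1, 1.2]
grip_width: 0.0603
grip_force: 0.0
```

```bash
python3 - <<'E'
from h import *
o=get_obs(); print(o["ee_pos"],o["eef_rot"],o["qpos"])
a=(.5842,.3714); rows([(*grasp(a,17,.12),.28,0),(*grasp(a,17,.05),.28,0),(*grasp(a,17,.001),.28,1)])
E
```

```text
[0.56105513 0.21992006 0.24106995] [ 3.1413448  -0.64853152  0.29425628] [ 0.31920293  0.1131914   1.83037609 -0.02931121  0.54983977  1.61567261]
4 x [-0.1351, -0.5528, 0.3872, 0.0003, 0.0002, -0.0003, 0.28] 
2 x [-0.3042, -0.5528, 0.6104, 0.0003, 0.0002, -0.0003, 0.28] 
2 x [-0.4226, -0.5529, 0.7666, 0.0003, 0.0002, -0.0003, 0.28] 
rows 8
```

Emit:
{"api": "play_rows", "payload": {
  "motion": [
    [[-0.135, -0.553, 0.387, 0, 0, 0, 0.28], [-0.135, -0.553, 0.387, 0, 0, 0, 0.28], [-0.135, -0.553, 0.387, 0, 0, 0, 0.28], [-0.135, -0.553, 0.387, 0, 0, 0, 0.28], [-0.22, -0.553, 0.5, 0, 0, 0, 0.28], [-0.304, -0.553, 0.61, 0, 0, 0, 0.28], [-0.365, -0.553, 0.69, 0, 0, 0, 0.28], [-0.4226, -0.553, 0.7666, 0, 0, 0, 0.28], [-0.4226, -0.553, 0.7666, 0, 0, 0, 0.28], [-0.4226, -0.553, 0.7666, 0, 0, 0, -1]]
  ]
}}

```text
time_s: 25.95
ee_pos: [0.5568, 0.3602, 0.0303]
eef_rot: [-3.137, -0.636, 0.297]
force: [1.1, 0.3, 0.1]
grip_width: 0.0552
grip_force: 0.0
```

Emit:
{"api": "play_rows", "payload": {
  "motion": [
    [[0, 0, 0, 0, 0, 0, -1], [0, 0, 0, 0, 0, 0, -1], [0, 0, 0, 0, 0, 0, -1], [0, 0, 0, 0, 0, 0, -1], [0.05, 0, -0.065, 0, 0, 0, -1], [0.1, 0, -0.13, 0, 0, 0, -1], [0.2, 0, -0.26, 0, 0, 0, -1], [0.3, 0, -0.39, 0, 0, 0, -1], [0.4, 0, -0.52, 0, 0, 0, -1], [0.485, 0, -0.636, 0, 0, 0, -1]]
  ]
}}

```text
time_s: 26.95
ee_pos: [0.559, 0.3604, 0.2322]
eef_rot: [-3.136, -0.637, 0.299]
force: [0.6, -0.0, -1.3]
grip_width: 0.0217
grip_force: 45.0
```

```bash
python3 - <<'E'
from h import *
held("16")
rows([((.48,.2,.27),ori(YAW,-.29),-1,1)])
E
```

```text
[0.55895541 0.36038806 0.23221457] [-3.13568695 -0.63682838  0.29899962] 0.021703028088514563
scene 459 [0.0176 0.0367] [0.1086 0.0277] 35.6 ext x [-0.0246  0.065 ] z [0.0132 0.0744]
top 481 [0.0268 0.0344] [0.102  0.0258] 36.0 ext x [0.0097 0.0726] z [0.0127 0.0678]
8 x [-0.3153, 0.519, -0.4106, -0.0111, -0.147, 0.0559, -1.0] 
rows 8
```

Emit:
{"api": "play_rows", "payload": {
  "motion": [
    [[-0.1, 0.1, -0.2, -0.003, -0.03, 0.012, -1], [-0.315, 0.519, -0.41, -0.011, -0.15, 0.056, -1], [-0.315, 0.519, -0.41, -0.011, -0.15, 0.056, -1], [-0.315, 0.519, -0.41, -0.011, -0.15, 0.056, -1], [-0.315, 0.519, -0.41, -0.011, -0.15, 0.056, -1], [-0.315, 0.519, -0.41, -0.011, -0.15, 0.056, -1], [-0.315, 0.519, -0.41, -0.011, -0.15, 0.056, -1], [-0.315, 0.519, -0.41, -0.011, -0.15, 0.056, -1], [-0.315, 0.519, -0.41, -0.011, -0.15, 0.056, -1], [-0.315, 0.519, -0.41, -0.011, -0.15, 0.056, -1]]
  ]
}}

```text
time_s: 28.05
ee_pos: [0.4789, 0.1995, 0.2651]
eef_rot: [3.134, 0.313, -0.044]
force: [0.1, 0.3, 0.1]
grip_width: 0.0212
grip_force: 45.0
```

```bash
python3 - <<'E'
from h import *
o=get_obs(); print(o["ee_pos"],o["eef_rot"],o["grip_width"])
rows([(*ins(4,.165,-.33),-1,1)])
E
```

```text
[0.478911   0.19950718 0.26507511] [ 3.13406562  0.3127178  -0.04422161] 0.021218035948669525
3 x [-0.0248, 0.3942, 0.0616, 0.0011, -0.0027, -0.0002, -1.0] 
rows 3
```

Emit:
{"api": "play_rows", "payload": {
  "motion": [
    [[-0.025, 0.394, 0.06, 0.001, -0.0027, 0, -1], [-0.025, 0.394, 0.06, 0.001, -0.0027, 0, -1], [-0.025, 0.394, 0.06, 0.001, -0.0027, 0, -1], [-0.025, 0.394, 0.06, 0.001, -0.0027, 0, -1], [-0.025, 0.394, 0.06, 0.001, -0.0027, 0, -1]]
  ]
}}

```text
time_s: 28.55
ee_pos: [0.4644, 0.1021, 0.254]
eef_rot: [3.14, 0.33, -0.044]
force: [-1.1, 0.1, -1.8]
grip_width: 0.0209
grip_force: 45.0
```

```bash
python3 - <<'E'
from h import *
o=get_obs(); print(o["ee_pos"],o["eef_rot"],o["grip_width"])
bedview("17",4)
rows([(*ins(4,x,-.33),-1,0) for x in (.105,.018)])
E
```

```text
[0.46441177 0.10208067 0.25397387] [ 3.1403024   0.33024504 -0.04431943] 0.020875014673986458
scene 367 s [0.0866 0.1395] y [-0.0112  0.0105] e [-0.0138  0.0062]
  s 0.07 26 e [-0.0125  0.003   0.0054] y [-0.01   -0.0056  0.0103]
  s 0.09 135 e [-0.0119  0.0029  0.0058] y [-0.011  -0.005   0.0085]
  s 0.11 139 e [-0.0119  0.0026  0.0056] y [-0.0107 -0.0053  0.0088]
  s 0.13 67 e [-0.0113  0.0028  0.005 ] y [-0.0108 -0.0052  0.01  ]
top few
2 x [0.1924, 0.0033, 0.1461, 0.0002, 0.0002, -0.0001, -1.0] 
2 x [0.4716, 0.0028, 0.3538, 0.0002, 0.0002, -0.0001, -1.0] 
rows 4
```

Stone C sits about 5 mm off the slot axis towards the robot. I'll add that correction to the insertion rows.

Emit:
{"api": "play_rows", "payload": {
  "motion": [
    [[0.011, 0.003, -0.014, 0, 0, 0, -1], [0.1, 0.003, 0.06, 0, 0, 0, -1], [0.203, 0.003, 0.132, 0, 0, 0, -1], [0.25, 0.003, 0.167, 0, 0, 0, -1], [0.3, 0.003, 0.204, 0, 0, 0, -1], [0.35, 0.003, 0.241, 0, 0, 0, -1], [0.4, 0.003, 0.279, 0, 0, 0, -1], [0.45, 0.003, 0.316, 0, 0, 0, -1], [0.482, 0.003, 0.34, 0, 0, 0, -1], [0.482, 0.003, 0.34, 0, 0, 0, -1]]
  ]
}}

```text
time_s: 29.65
ee_pos: [0.5506, 0.0967, 0.1329]
eef_rot: [3.14, 0.334, -0.045]
force: [0.8, -0.8, -2.0]
grip_width: 0.0214
grip_force: 45.0
```

```bash
python3 - <<'E'
from h import *
o=get_obs(); print(o["ee_pos"],ins(4,.018,-.33)[0],o["eef_rot"],o["force"],o["grip_width"])
E
```

```text
[0.55057757 0.09666695 0.13291647] [0.54707314 0.0978365  0.13170891] [ 3.1397785   0.33364436 -0.04535198] [ 0.79121198 -0.78763916 -1.95888564] 0.021404336725147247
```

Emit:
{"api": "play_rows", "payload": {
  "motion": [
    [[0, 0, 0, 0, 0, 0, -0.2], [0, 0, 0, 0, 0, 0, -0.2], [0, 0, 0, 0, 0, 0, -0.2], [0, 0, -0.1, 0, 0, 0, -0.2], [0, 0, -0.3, 0, 0, 0, -0.2], [0, 0, -0.5, 0, 0, 0, 0.1], [-0.3, -0.3, -0.7, 0, 0, 0, 0.1], [-0.6, -0.6, -0.7, 0, 0, 0, 0.1], [-0.6, -0.9, -0.7, 0, 0, 0, 0.1], [-0.6, -0.9, -0.7, 0, 0, 0, 0.1]]
  ]
}}

```text
time_s: 30.65
ee_pos: [0.5036, 0.2551, 0.329]
eef_rot: [3.141, 0.331, -0.046]
force: [0.3, 0.5, 0.5]
grip_width: 0.0516
grip_force: 0.0
```

```bash
python3 - <<'E'
from h import *
o=get_obs(); print(o["ee_pos"],o["force"])
stones("18")
for k in (0,2,4): print(k); bedview("18b",k)
for n in("scene18","top18"):
    try: print(meas(load(n)))
    except Exception as e: print(e)
s=load("scene18"); t=load("top18")
a=cv2.resize(s["frame"][150:330,190:370],(600,600),interpolation=cv2.INTER_CUBIC)
b=cv2.resize(t["frame"][230:320,230:400],(378*1,200),interpolation=cv2.INTER_CUBIC)
crop(s,190,150,390,330,3.3,"fin_s")
E
```

```text
[0.50358378 0.25510312 0.32902111] [0.25261505 0.48439735 0.53924148]
top [0.7508 0.0465] [0.002 0.137] 0.8
0
scene 333 s [0.0089 0.0518] y [-0.0118  0.0093] e [-0.0122  0.0075]
  s 0.01 132 e [-0.0097  0.0048  0.0072] y [-0.0117 -0.0046  0.0082]
  s 0.03 138 e [-0.0094  0.0044  0.0072] y [-0.0115 -0.0032  0.0085]
  s 0.05 51 e [-0.0127 -0.0031  0.006 ] y [-0.0109 -0.0024  0.0083]
top 196 s [0.0093 0.0521] y [-0.0081  0.0135] e [-0.0163  0.0065]
  s 0.01 49 e [0.0029 0.0049 0.0064] y [-0.0071  0.0021  0.013 ]
  s 0.03 96 e [-0.0161  0.0035  0.0061] y [-0.0071  0.0027  0.0135]
  s 0.05 44 e [-0.0145 -0.0056  0.004 ] y [-0.0063  0.003   0.0117]
2
scene 316 s [0.0087 0.0514] y [-0.0111  0.0106] e [-0.0121  0.0082]
  s 0.01 129 e [-0.0087  0.0046  0.0077] y [-0.0109 -0.0044  0.0093]
  s 0.03 136 e [-0.0101  0.0049  0.008 ] y [-0.0109 -0.0033  0.0091]
  s 0.05 38 e [-0.0117 -0.0016  0.0063] y [-0.0097  0.001   0.0097]
top 183 s [0.0086 0.0526] y [-0.0073  0.0137] e [-0.014   0.0072]
  s 0.01 50 e [-0.0066  0.0053  0.007 ] y [-0.0074  0.0015  0.0125]
  s 0.03 89 e [-0.0126  0.0042  0.0068] y [-0.0061  0.0047  0.0136]
  s 0.05 37 e [-0.0126 -0.004   0.0061] y [-0.0063  0.0024  0.0133]
4
scene 313 s [0.0092 0.0514] y [-0.0134  0.0086] e [-0.0135  0.0085]
  s 0.01 128 e [-0.0119  0.0048  0.0077] y [-0.0132 -0.0086  0.0071]
  s 0.03 137 e [-0.0124  0.0049  0.0077] y [-0.013  -0.0064  0.0084]
  s 0.05 38 e [-0.0133 -0.003   0.0063] y [-0.0116 -0.0025  0.0074]
top 198 s [0.0097 0.0522] y [-0.0094  0.0116] e [-0.0143  0.0072]
  s 0.01 62 e [-0.0069  0.0053  0.0071] y [-0.0091 -0.0005  0.0111]
  s 0.03 98 e [-0.0131  0.0043  0.0067] y [-0.0092  0.0002  0.0109]
  s 0.05 35 e [-0.0108 -0.0041  0.0061] y [-0.0088  0.0005  0.0095]
(np.int64(4), np.int32(15), array([244.52, 303.48]), array([237.26, 312.28]), np.float64(0.63))
(np.int64(5), np.int32(10), array([382.85, 256.2 ]), array([390.37, 256.71]), np.float64(-0.71))
```

View pics/fin_s.png

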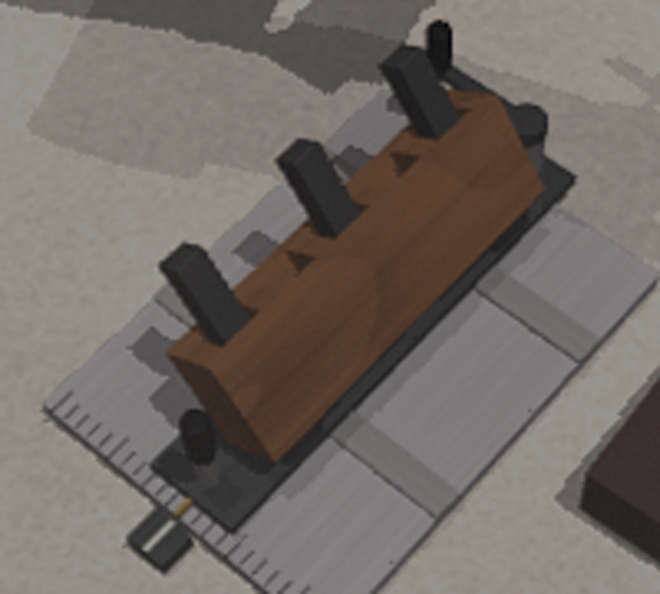

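All three stones stand out about 51 mm, which puts them on the floor. The pointer (183,507) meets the line, and the lever points at the robot. One check of the lever angle against the start image, then hand in.

```bash
python3 - <<'E'
from h import *
from station import workorder
r=[]
for n,x in(("scene0",.454),("scene18",.51)):
    c=load(n);P=cloud(c); m=(P[...,2]>.095)&(P[...,2]<.112)&(abs(P[...,0]-x)<.03)&(P[...,1]>.13)&(P[...,1]<.18)&(c["frame"].max(2)<60); r.append(P[m].mean(0)); print(m.sum(),r[-1])
d=(r[1]-r[0]); print("knob travel along x,y of bed",d@EX,d@EY)
if abs(d@EY)<.004: print(workorder.hand_in())
E
```

```text
49 [0.45529765 0.15505989 0.10297874]
52 [0.5096879  0.1519898  0.10326319]
knob travel along x,y of bed 0.054471939401408195 -0.0007291891778161357
the job is handed in; nothing more can be done
None
```

The job is done and handed in, with no verdict returned: the rack is at the white line to within about 1 mm, the lever is locked home, all three stones found on the bench are on the floors of slots 0, 2 and 4, and the mug, jar and carton were not touched. While I was opening the lever, the rack slid about 24 mm along the bed before the lever was fully open.

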